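Pour the small mixing balls past a sorting card

TASK

Get the four small steel balls out of the tilting bowl into the tray in front of it, keeping the one large ball in the bowl: lay the sorting card flat on the bowl's rim with its tab against the bowl's lug, so that only a narrow slot stays open at the pouring lip, let go, then pinch tab and lug together and tip the bowl with the card held on it until the small balls have run out. Then bring the bowl back down level and let go, leaving the card lying in place on the bowl and the phone, instrument and carton undisturbed.

Things in the scene. Friction and masses are not known exactly. Their poses are not given: they have to be found in the camera images.
- stand: fixed grey stand of the tilting bowl, 130 by 190 mm, two cheeks 78 mm high beside the bowl's front. Origin: on the work surface right under the bowl's centre (bowl down). Its -x axis is the pouring direction (roughly towards the robot), z up
- bowl (a joint): tilt of the bowl about its hinge, rad: 0 = down on its rest, mouth level; grows to 1.0 as the rear (lug side, +x of the stand) is lifted and the bowl pours towards the stand's -x. Light hinge: the bowl (350 g) falls back to 0 by its weight when let go; a few N at the lug lift it. The slippery balls run out over the lip at 0.7 to 0.9 rad
- bowl_mouth (a point): centre of the bowl's mouth, in the rim plane, 100 mm above the work surface when down; axes as the stand's when down, turning with the bowl. Shallow four-sided steel bowl with flared walls: rim 158 (x) by 124 (y) mm inside, walls 3 mm, flat inner floor 60 by 90 mm lying 34 mm below the rim; the front wall slopes at 35 deg to a straight pouring lip at -x
- bowl_hinge (a point): point on the hinge axis, midway between the cheeks, 62 mm above the work surface; from the mouth's centre (bowl down) 55 mm towards -x and 38 mm lower. The axis runs along the stand's y; a growing tilt is a turn about the stand's -y axis
- bowl_lug (a point): top middle of the lug, an upright steel plate fixed to the bowl's rear (+x) rim: 4 mm thick in x, 40 mm wide in y; this point lies 84 mm in +x from the mouth's centre and 42 mm above the rim plane; the lug's inner face is 82 mm from the mouth's centre
- card: loose grey aluminium sorting card (170 g), lying flat at first: plate 128 (x) by 140 (y) by 3 mm. Origin: centre of the plate's underside, z up. Black finger rib near the middle: 24 mm long in x (centre x = 6 mm), 10 mm thick in y, top 37 mm above the underside. Laid right, it lies on the bowl's rim with its x along the mouth's x, origin 17 mm in +x from the mouth's centre
- card_tab (a point): top rear middle of the card's thumb tab: upright plate at the card's rear (+x) edge, 4 mm thick (card x 60 to 64 mm), 40 mm wide, top 43 mm above the underside. Card laid right, the tab stands against the lug's inner face: both, 8 mm together, are pinched as one, and a slot some 32 mm deep stays open all along the lip, passing small balls only
- tray: fixed open steel tray, 130 (x) by 150 (y) by 38 mm high, wall 4 mm, in front of the stand under the pouring lip; origin: centre of its underside
- phone: bystander: phone lying flat, 75 by 150 by 10 mm; origin under its centre
- elevator: bystander: steel hand instrument with a thick handle, 170 mm long, lying flat
- carton: bystander: small white carton, 90 by 70 by 50 mm; origin under its centre
- small0_center (a point): small polished steel ball, 13 mm across, loose in the bowl; this point is its centre
- small1_center (a point): small polished steel ball, 13 mm across, loose in the bowl; this point is its centre
- small2_center (a point): small polished steel ball, 13 mm across, loose in the bowl; this point is its centre
- small3_center (a point): small polished steel ball, 13 mm across, loose in the bowl; this point is its centre
- large0_center (a point): large polished steel ball, 24 mm across, loose in the bowl; this point is its centre
Things that resemble listed ones, but are neither listed nor needed, are in the scene too. What is shaped like the tray but red or turquoise is not meant.

How it is judged:
On the way, in this order (a step that is already met when the one before it is completed fails the run):
1. the card lies flat on the rim of the lowered bowl, its tab by the lug, let go (x of card in the frame of bowl_mouth between 0.006 and 0.028 m and y of card in the frame of bowl_mouth between -0.02 and 0.02 m and z of card in the frame of bowl_mouth between -0.006 and 0.008 m and angle between the x axis of card and the x axis of bowl_mouth, either way round below 0.2 rad and value of joint bowl below 0.08 rad and contact force between the fingers and card below 0.1 N), for 0.2 s.
2. the bowl is tipped by more than 0.6 rad with the card held on its rim by the gripper (x of card in the frame of bowl_mouth between 0.006 and 0.028 m and y of card in the frame of bowl_mouth between -0.02 and 0.02 m and z of card in the frame of bowl_mouth between -0.006 and 0.008 m and angle between the x axis of card and the x axis of bowl_mouth, either way round below 0.2 rad and value of joint bowl above 0.6 rad and contact force between the fingers and card above 1 N), for 0.2 s.
At the end, for the whole second after the job is handed in: the bowl is back down (tilt under 0.08 rad); all four small balls are in the tray; the large ball is in the bowl; the card lies on the bowl's rim (within 6 mm in height, 11 mm along, 20 mm across and 0.2 rad of its right place) (value of joint bowl below 0.08 rad and x of card in the frame of bowl_mouth between 0.006 and 0.028 m and y of card in the frame of bowl_mouth between -0.02 and 0.02 m and z of card in the frame of bowl_mouth between -0.006 and 0.008 m and angle between the x axis of card and the x axis of bowl_mouth, either way round below 0.2 rad and x of small0_center in the frame of tray between -0.065 and 0.065 m and y of small0_center in the frame of tray between -0.075 and 0.075 m and z of small0_center in the frame of tray between 0 and 0.038 m and x of small1_center in the frame of tray between -0.065 and 0.065 m and y of small1_center in the frame of tray between -0.075 and 0.075 m and z of small1_center in the frame of tray between 0 and 0.038 m and x of small2_center in the frame of tray between -0.065 and 0.065 m and y of small2_center in the frame of tray between -0.075 and 0.075 m and z of small2_center in the frame of tray between 0 and 0.038 m and x of small3_center in the frame of tray between -0.065 and 0.065 m and y of small3_center in the frame of tray between -0.075 and 0.075 m and z of small3_center in the frame of tray between 0 and 0.038 m and x of large0_center in the frame of bowl_mouth between -0.079 and 0.079 m and y of large0_center in the frame of bowl_mouth between -0.062 and 0.062 m and z of large0_center in the frame of bowl_mouth between -0.04 and 0 m); the robot touches nothing.
It fails at once if the phone is pushed more than 30 mm (distance of phone from where it was at the start of the episode above 0.03 m).
It fails at once if the elevator is pushed more than 30 mm (distance of elevator from where it was at the start of the episode above 0.03 m).
It fails at once if the carton is pushed more than 30 mm (distance of carton from where it was at the start of the episode above 0.03 m).
It also fails if it takes over 58 s, if anything falls off the work surface, if the arm or the gripper's body presses on something with over 40 N, if the wrist force passes 120 N, or if a joint passes its speed limit or range.

ROBOT

A 6-joint arm with a two-finger parallel gripper is mounted at the origin on the work surface. World frame = base frame: x ahead of the robot, y to its left, z up, the work surface at z = 0. Lengths are in m, angles in rad, forces in N, time in s.
With the tool pointing down it reaches from about 0.35 to 0.975 m from the base axis. Payload 4.9 kg.
Tool frame: the origin (TCP) lies at the very end of the fingers, on their centre line; the grasp point (between the pads) lies 19 mm behind it; z points along the fingers, y is the direction in which the jaws open and shut (so a half turn about z gives the same grasp; the last joint's range is limited). The gripper opens to 85 mm and grips with 20 to 120 N. Pads are 22 mm wide; open, the fingers measure 114 mm over their backs; the gripper's body (76 mm by 85 mm) begins 54 mm behind the grasp point. The pads swing forward as they close: fully open they stand 13 mm farther back than shut.
Start: joints at [-1.437, 0.053, 1.613, -0, 1.476, -0.119], TCP at [0.156, -0.605, 0.192] pointing down, gripper open.
Joint ranges: [-3.01, 3.01], [-1.01, 2.22], [0.06, 2.58], [-1.02, 4.17], [0.09, 2.62], [-3.14, 3.14]. Speed limits (rad/s): [2.57, 2.57, 3.14, 3.14, 3.14, 3.14].

INTERFACE

Orientations are given as a rotation vector (axis times angle).
In Python, from station import ctrl gives the robot as it stands.
- The arm moves only by the tool step_arm, never from a script. Its argument "moves" is a list of rows, each a list of 5 numbers: the opening, from 0 (shut) to 1 (fully open), then the shift along the world's x, y, z in m, then the turn about the world's z in degrees. A call has 1 to 20 rows; each row shifts and turns the pose as measured when the row begins; what a row does not reach is not made up. A row lasts 1/8 s, in which the tool goes at most 62.5 mm and 10.7 degrees, less where a joint would pass 70% of its speed; a pose out of reach is approached as far as the arm can. A call is refused whole if a number of a shift passes 0.0625 or a number of a turn 10.7, either way. A call with a gripper value outside its range is refused whole. The fingers move at their own pace and stop on an object; "newtons" is the grip in N (left out, the last holds). Time passes only in rows, so rows that do not move let the fingers close. It gives the time, the measured TCP pose, the force and the opening at its end, in the units of the state.
- ctrl.get_obs(): the state, without advancing time (a new reading comes with each control period).
- ctrl.get_image(name): name is "scene" or "top" or "wrist"; returns a dict with "color" (400x640x3 uint8, red, green, blue), "camera_matrix" (3x3 intrinsics, pixels), "k1" (the pictures are not rectified: a ray, as slopes to the right and down, at radius r is drawn at 1 + k1 r^2 times it, then the intrinsics apply), "R" (3x3) and "t" (3): a world point X has camera coordinates R X + t; the wrist camera has in their place "T_tool_cam" (4x4, takes a point from camera to tool coordinates, whose origin is the TCP and whose axes are the flange's). Camera axes: x right, y down, z forward; pixel columns grow to the right and rows downward; lengths in m; the calibration is good to about 2 mm. A picture is of the moment at which its call begins: read the wrist's pose just before it. There is no depth.
- ctrl.finish_job(): hands the job in, once; it reports no verdict.
Trained networks look in a picture, given as the dict that the camera call returned (one of the last four; its "shot" number tells which), for a name from the list of things; names that differ only in an ending like _2 or _b are one class to them, and where a whole thing is asked for, a point or a joint stands for the part that bears it (a point fixed in the world has none). Each returns a list of dicts, best first, with "p" (0 to 1); they miss things now and then, are a little off and sometimes report something else, mostly with a low value. They report only what shows in the picture. A call takes as long as a camera call. They do not tell look-alikes from the thing itself.
- ctrl.spot_in(picture, query): "bbox" ([left, top, right, bottom] in pixels, round what is visible of it).
The state is a dict: "t": time; "q": joint angles; "dq": joint speeds; "effort": joint torques, N m; "tool_pos": TCP position; "tool_rot": TCP orientation; "contact_force": force on the tool from outside, world axes, zero at the start; "wrist_torque": the same for the moment, N m; "opening": finger opening in m.
Only numpy, scipy, OpenCV 4.12 (cv2) and the standard library are available. Lean on these libraries where they do the work, as an engineer would, in place of code of your own. Each camera call takes 0.05 s, during which the arm holds its last target.

## Working session

There is one attempt and no reset: what is moved stays moved. The work goes in short steps, Python scripts to look and compute and a tool call to move; the robot and the scene stay as the last step left them, time stands still between calls to the robot, and variables do not carry over. Pictures are saved under pics/ and viewed, and the job is handed in when it is done.

Besides the shell and the picture viewer there is one more tool, called after "Emit:" by a JSON object that holds its "name" and its "arguments", one argument or row to a line. step_arm: Moves the arm, as the interface text tells. Its arguments: {"type":"object","properties":{"moves":{"type":"array","items":{"type":"array","items":{"type":"number"}}},"newtons":{"type":"number"}},"required":["moves"]}

```bash
ls; mkdir -p pics
python3 - <<'E'
from station import ctrl
import cv2,json,numpy as np
print(ctrl.get_obs())
for n in ["scene","top","wrist"]:
    im=ctrl.get_image(n)
    cv2.imwrite(f"pics/{n}0.png",im["color"][:,:,::-1])
    print(n,{k:(np.round(v,4).tolist() if hasattr(v,'tolist') else v) for k,v in im.items() if k!="color"})
    if n!="wrist":
        for q in ["stand","bowl","card","card_tab","bowl_lug","tray","phone","elevator","carton","small0_center","large0_center"]:
            r=ctrl.spot_in(im,q)
            print(q,[(np.round(d["bbox"]).tolist(),round(d["p"],2)) for d in r[:5]])
E
```

```text
pics
{'t': 0.0, 'q': array([-1.43696500e+00,  5.33846708e-02,  1.61430588e+00,  1.76258710e-05,
        1.47594440e+00, -1.18994629e-01]), 'dq': array([ 0.00011179,  0.00057613,  0.00044918, -0.00126351, -0.00052765,
        0.00083901]), 'effort': array([-2.14053267e-03, -3.93685806e+01, -3.70177603e+01, -3.23602035e-04,
        7.05950733e-03,  5.14505388e-06]), 'tool_pos': array([ 0.15625434, -0.60443824,  0.19093873]), 'tool_rot': array([-3.11449862e+00, -3.95821086e-01, -3.75819441e-06]), 'contact_force': array([ 0.2870069 ,  0.6976354 , -0.03891327]), 'wrist_torque': array([-0.03426006, -0.01080051,  0.05211768]), 'opening': 0.08525197179124201}
scene {'camera_matrix': [[510.8325, 0.0, 311.6669], [0.0, 510.8325, 201.8153], [0.0, 0.0, 1.0]], 'k1': -0.04796878207078374, 'R': [[0.0618, 0.9981, -0.0071], [0.6192, -0.0439, -0.784], [-0.7828, 0.044, -0.6207]], 't': [0.0433, -0.2601, 2.0295], 'shot': 1}
stand [([242.0, 178.0, 312.0, 244.0], 0.96)]
bowl [([253.0, 177.0, 302.0, 220.0], 0.56)]
card [([367.0, 210.0, 416.0, 244.0], 0.79)]
card_tab [([367.0, 208.0, 417.0, 240.0], 0.65), ([2
[... 1038 characters left out ...]
234.0], 0.19)]
tray [([196.0, 257.0, 254.0, 303.0], 0.84), ([448.0, 172.0, 501.0, 218.0], 0.81), ([394.0, 262.0, 453.0, 311.0], 0.77), ([328.0, 244.0, 382.0, 285.0], 0.69), ([206.0, 183.0, 258.0, 234.0], 0.53)]
phone [([266.0, 128.0, 309.0, 149.0], 0.57)]
elevator [([133.0, 224.0, 178.0, 247.0], 0.66)]
carton [([398.0, 186.0, 436.0, 222.0], 0.77)]
small0_center []
large0_center [([348.0, 214.0, 355.0, 220.0], 0.41)]
wrist {'camera_matrix': [[289.6472, 0.0, 317.6245], [0.0, 289.6472, 198.8226], [0.0, 0.0, 1.0]], 'k1': -0.030164385584576448, 'T_tool_cam': [[-0.0006, -0.9512, -0.3085, 0.0791], [1.0, -0.0009, 0.0006, 0.0008], [-0.0008, -0.3085, 0.9512, -0.1814], [0.0, 0.0, 0.0, 1.0]], 'shot': 3}
```

View pics/scene0.png

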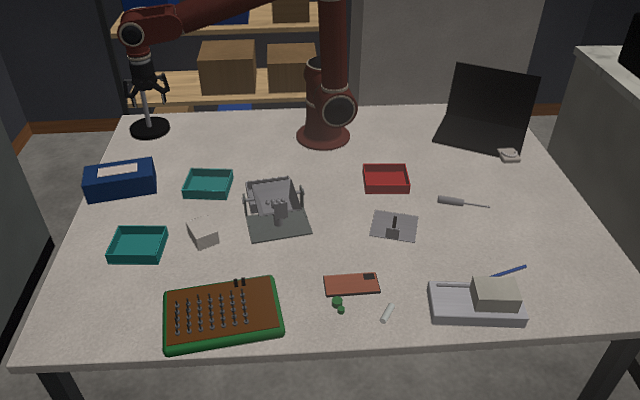

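View pics/top0.png

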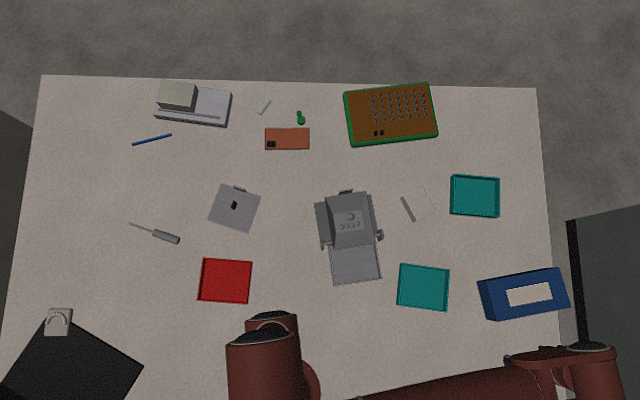

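Run:
```python
import cv2
a=cv2.imread('pics/top0.png')
cv2.imwrite('pics/topc0.png',cv2.resize(a[170:310,190:400],None,fx=3.8,fy=3.8,interpolation=cv2.INTER_CUBIC))
a=cv2.imread('pics/scene0.png')
cv2.imwrite('pics/scenec0.png',cv2.resize(a[165:260,235:425],None,fx=4.2,fy=4.2,interpolation=cv2.INTER_CUBIC))
```

```text
(no output)
```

View pics/topc0.png

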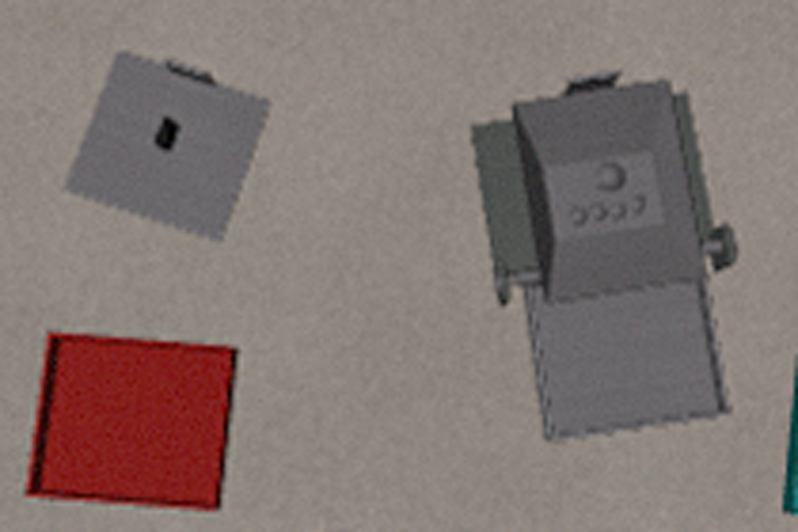

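View pics/scenec0.png

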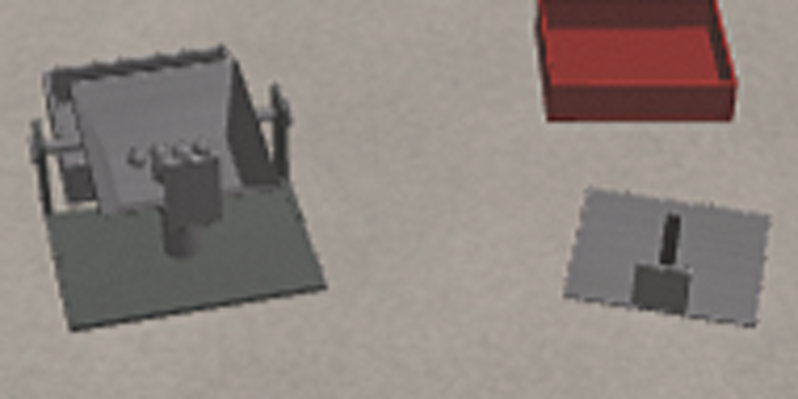

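The tray candidates in the top view are the grey one at (355,265), red at (225,280), and turquoise at (425,287) and (475,196). Only the grey tray joined to the stand fits. The card is the grey plate at (235,208) with the rib at (234,205). It sits well apart from the bowl and lug at (350,215). Next I'll take coarse measurements.

```bash
cat > h.py <<'E'
import numpy as np, cv2
from scipy.spatial.transform import Rotation as Ro
from scipy.optimize import least_squares
TC=np.array([[-0.0006,-0.9512,-0.3085,0.0791],[1.0,-0.0009,0.0006,0.0008],[-0.0008,-0.3085,0.9512,-0.1814],[0,0,0,1]])
SC=dict(K=np.array([[510.8325,0,311.6669],[0,510.8325,201.8153],[0,0,1]]),k1=-0.04796878,R=np.array([[0.0618,0.9981,-0.0071],[0.6192,-0.0439,-0.784],[-0.7828,0.044,-0.6207]]),t=np.array([0.0433,-0.2601,2.0295]))
TOP=dict(K=np.array([[418.1637,0,318.155],[0,418.1637,196.9896],[0,0,1]]),k1=0.02326088,R=np.array([[0.0125,-0.9995,0.0297],[-0.9804,-0.0181,-0.1961],[0.1966,-0.0267,-0.9801]]),t=np.array([-0.0997,0.5851,1.2537]))
def wcam(pos,rot):
    R=Ro.from_rotvec(rot).as_matrix()@TC[:3,:3]; c=np.array(pos)+Ro.from_rotvec(rot).as_matrix()@TC[:3,3]
    return dict(K=np.array([[289.6472,0,317.6245],[0,289.6472,198.8226],[0,0,1]]),k1=-0.030164386,R=R.T,t=-R.T@c)
def proj(c,X):
    X=np.asarray(X,float).reshape(-1,3)
    return cv2.projectPoints(X,cv2.Rodrigues(c['R'])[0],c['t'].astype(float),c['K'],np.array([c['k1'],0,0,0.]))[0][:,0]
def back(c,px,z):
    u=cv2.undistortPoints(np.asarray(px,float).reshape(-1,1,2),c['K'],np.array([c['k1'],0,0,0.]))[:,0]
    d=np.c_[u,np.ones(len(u))]@c['R']; o=-c['R'].T@c['t']
    return o+d*((np.asarray(z)-o[2])/d[:,2])[:,None]
def fit(obs,p0):
    """obs: list of (cam, modelpts, px, ). pose x,y,yaw,(z fixed in model)"""
    def f(p):
        c,s=np.cos(p[2]),np.sin(p[2]); R=np.array([[c,-s,0],[s,c,0],[0,0,1]])
        return np.concatenate([(proj(cam,np.asarray(M,float)@R.T+[p[0],p[1],0])-np.asarray(px)).ravel() for cam,M,px in obs])
    r=least_squares(f,p0,loss='soft_l1'); return r.x,np.round(f(r.x).reshape(-1,2),1)
E
python3 - <<'E'
from h import *
# crop->px
tp=lambda x,y:(190+x/3.8-.4,170+y/3.8-.4)
sp=lambda x,y:(235+x/4.2-.4,165+y/4.2-.4)
card=[(.064,.07,.0015),(.064,-.07,.0015),(-.064,-.07,.0015),(-.064,.07,.0015)]
px=[tp(119,52),tp(270,100),tp(222,241),tp(66,187)]
g=back(TOP,px,[0.0015]*4);print(np.round(g,4))
p,r=fit([(TOP,card,px)],[g[:,0].mean(),g[:,1].mean(),0]);print('card top',p,r.tolist())
pxs=[sp(757,325),sp(564,297),sp(585,187),sp(770,214)] # rear? order check
gs=back(SC,pxs,[0.0015]*4);print(np.round(gs,4))
# rib top
print('rib top',back(TOP,[tp(168,130)],[0.037]))
# stand/bowl rim: bowl outer rim corners z=.1
print('bowl', back(TOP,[tp(514,103),tp(668,80),tp(703,280),tp(543,305)],[.1]*4).round(4))
print('lug', back(TOP,[tp(592,78)],[.142]).round(4))
print('tray', back(TOP,[tp(548,438),tp(730,411)],[.038]*2).round(4))
print('lug sc', back(SC,[sp(192,158)],[.142]).round(4))
E
```

```text
[[0.6381 0.227  0.0015]
 [0.5983 0.0958 0.0015]
 [0.4762 0.1313 0.0015]
 [0.52   0.2646 0.0015]]
card top [ 0.55816762  0.17959621 -0.30123982] [[-0.1, -0.6], [0.6, -0.1], [-0.1, -0.0], [-0.3, 0.7]]
[[0.6345 0.2301 0.0015]
 [0.5949 0.0958 0.0015]
 [0.4698 0.1311 0.0015]
 [0.5123 0.2674 0.0015]]
rib top [[0.56414685 0.17527616 0.037     ]]
bowl [[ 0.5797 -0.11    0.1   ]
 [ 0.6009 -0.2339  0.1   ]
 [ 0.4406 -0.2599  0.1   ]
 [ 0.4192 -0.1341  0.1   ]]
lug [[ 0.5922 -0.1686  0.142 ]]
tray [[ 0.3172 -0.1426  0.038 ]
 [ 0.3405 -0.2904  0.038 ]]
lug sc [[ 0.5897 -0.1694  0.142 ]]
```

Run:
```python
from h import *
R=Ro.from_rotvec([-3.1145,-.3958,0]).as_matrix()
print(R.round(3), np.degrees(np.arctan2(R[1,1],R[0,1])))
```

```text
[[ 0.968  0.25  -0.   ]
 [ 0.25  -0.968  0.002]
 [ 0.    -0.002 -1.   ]] -75.51499103272076
```

Emit:
{"name": "step_arm", "arguments": {
  "moves": [
    [1, 0, 0.02, 0.04, 0],
    [1, 0.02, 0.045, 0.02, -2],
    [1, 0.03, 0.05, 0, -2],
    [1, 0.03, 0.05, 0, -2],
    [1, 0.03, 0.05, 0, -2],
    [1, 0.03, 0.05, 0, -2],
    [1, 0.03, 0.05, 0, -2],
    [1, 0.03, 0.05, 0, -2],
    [1, 0.03, 0.05, 0, -2],
    [1, 0.03, 0.05, 0, -2],
    [1, 0.03, 0.05, 0, -2],
    [1, 0.03, 0.05, 0, -2],
    [1, 0.03, 0.05, 0, -2],
    [1, 0.02, 0.05, 0, -2],
    [1, 0.01, 0.05, 0, -2],
    [1, 0.01, 0.04, 0, -2],
    [1, 0, 0.03, 0, -2]
  ]
}}

```text
t: 3.38
tool_pos: [0.5545, 0.2057, 0.2564]
tool_rot: [3.092, -0.515, 0.019]
contact_force: [0.5, -0.8, 0.5]
opening: 0.0854
```

Run:
```python
from h import *
from station import ctrl
o=ctrl.get_obs(); im=ctrl.get_image("wrist"); cv2.imwrite("pics/w1.png",im["color"][:,:,::-1])
print(o["t"],o["tool_pos"].tolist(),o["tool_rot"].tolist(),o['q'].round(3))
c=wcam(o["tool_pos"],o["tool_rot"])
print(proj(c,[[.563,.177,.037],[.617,.160,.0]]).round(0))
```

```text
3.375 [0.5544728925309547, 0.2057137606760484, 0.25637606498672944] [3.0915480580842014, -0.5147222576985666, 0.018658300612576322] [ 0.236 -0.062  1.621 -0.011  1.574  2.136]
[[334. 154.]
 [332. 111.]]
```

View pics/w1.png

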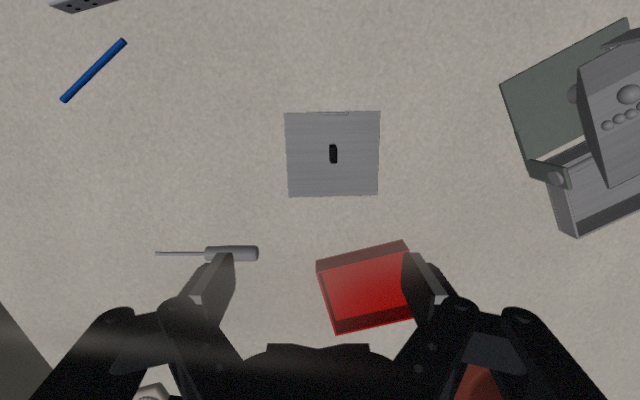

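Card corners are at (285,112), (380,111), (378,194) and (289,196), with the rib at (333,153) and the tab on the top edge. The prediction for the rib was (334,154), so the measurements agree.

Run:
```python
from h import *
a=cv2.imread('pics/w1.png'); cv2.imwrite('pics/w1c.png',cv2.resize(a[100:210,270:400],None,fx=5,fy=5,interpolation=cv2.INTER_CUBIC))
```

```text
(no output)
```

View pics/w1c.png

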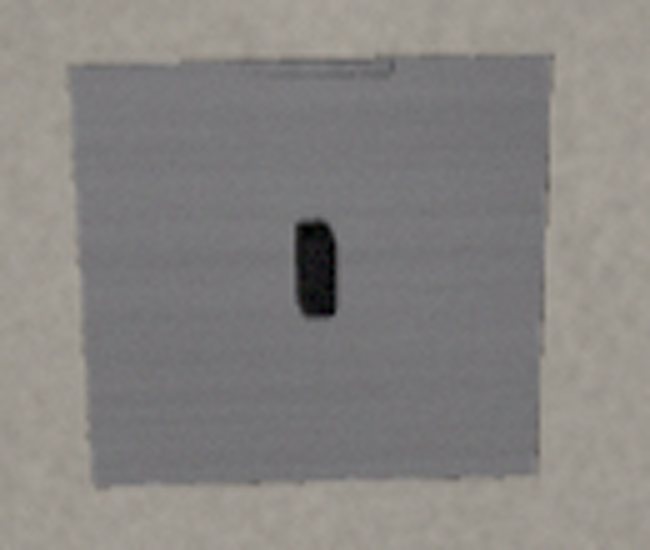

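Run:
```python
from h import *
pos=[0.55447,0.20571,0.25638];rot=[3.09155,-0.51472,0.01866]
c=wcam(pos,rot)
cp=lambda x,y:(270+x/5-.4,100+y/5-.4)
card=[(.064,.07,.003),(.064,-.07,.003),(-.064,-.07,.003),(-.064,.07,.003)]
px=[cp(70,66),cp(552,55),cp(538,473),cp(94,487)]
p,r=fit([(c,card,px)],[.557,.18,-.3]);print('card wrist',p.round(4),r.tolist())
tp=lambda x,y:(190+x/3.8-.4,170+y/3.8-.4)
px2=[tp(119,52),tp(270,100),tp(222,241),tp(66,187)]
p2,r=fit([(TOP,card,px2)],[.557,.18,-.3]);print('card top',p2.round(4))
print('rib top',back(c,[cp(315,268)],[.035]).round(4))
for q in(p,p2): print('rib',q[0]+.006*np.cos(q[2]),q[1]+.006*np.sin(q[2]))
R=Ro.from_rotvec(rot).as_matrix();print('tooly deg',np.degrees(np.arctan2(R[1,1],R[0,1])),'card y deg',np.degrees(p[2])-90,R.round(4)[:,2])
```

```text
card wrist [ 0.5559  0.1791 -0.3044] [[-0.2, -0.2], [0.2, -0.6], [0.1, 0.7], [-0.1, 0.3]]
card top [ 0.5579  0.1793 -0.3013]
rib top [[0.564 0.178 0.035]]
rib 0.5616652223613436 0.17732150886001782
rib 0.5636509767148544 0.17754488483406194
tooly deg -108.90722585921678 card y deg -107.438991960245 [ 0.0105 -0.0093 -0.9999]
```

Emit:
{"name": "step_arm", "arguments": {
  "moves": [
    [1, 0.0085, -0.028, -0.02, 1.5],
    [1, 0, 0, -0.05, 0],
    [1, 0, 0, -0.05, 0],
    [1, 0, 0, -0.05, 0],
    [1, 0, 0, 0, 0]
  ],
  "newtons": 40
}}

```text
t: 4.05
tool_pos: [0.5627, 0.1813, 0.0843]
tool_rot: [3.104, -0.464, 0.024]
contact_force: [0.5, -0.6, 0.4]
opening: 0.0855
```

Emit:
{"name": "step_arm", "arguments": {
  "moves": [
    [1, 0, -0.004, -0.03, -0.4],
    [1, 0, 0, -0.025, 0],
    [1, 0, 0, -0.013, 0],
    [1, 0, 0, 0, 0]
  ]
}}

```text
t: 4.55
tool_pos: [0.5702, 0.1783, 0.0256]
tool_rot: [-3.103, 0.475, -0.047]
contact_force: [0.1, -0.2, 0.7]
opening: 0.0852
```

Run:
```python
from h import *
from station import ctrl
o=ctrl.get_obs(); im=ctrl.get_image("wrist"); cv2.imwrite("pics/w2.png",im["color"][:,:,::-1])
print(o["t"],o["tool_pos"].round(4).tolist(),o["tool_rot"].round(4).tolist(),o['contact_force'])
```

```text
4.55 [0.5702, 0.1783, 0.0256] [-3.1032, 0.4754, -0.0471] [ 0.08340739 -0.20145677  0.74995145]
```

View pics/w2.png

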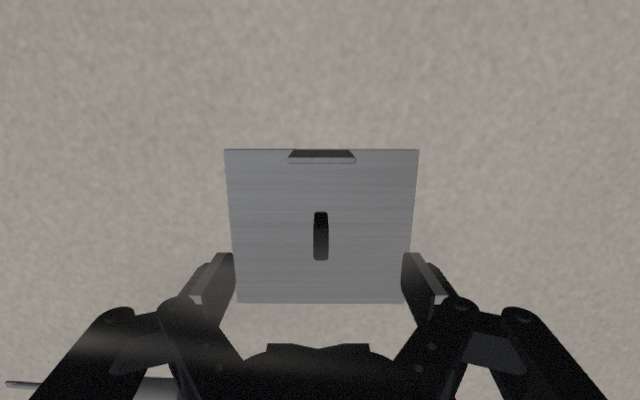

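Emit:
{"name": "step_arm", "arguments": {
  "moves": [
    [1, 0, 0, 0, 0],
    [1, 0, 0, 0, 0]
  ]
}}

```text
t: 4.85
tool_pos: [0.5733, 0.1789, 0.0299]
tool_rot: [-3.101, 0.475, -0.057]
contact_force: [-0.6, -0.5, 0.5]
opening: 0.0855
```

```bash
cat > look.py <<'E'
from h import *
from station import ctrl
import sys
def look(name,cam="wrist"):
    o=ctrl.get_obs(); im=ctrl.get_image(cam); cv2.imwrite(f"pics/{name}.png",im["color"][:,:,::-1])
    R=Ro.from_rotvec(o['tool_rot']).as_matrix()
    print(round(o["t"],3),o["tool_pos"].round(4).tolist(),o["tool_rot"].round(4).tolist(),'F',o['contact_force'].round(1),'open',round(o['opening'],4),'toolx deg',np.degrees(np.arctan2(R[1,0],R[0,0])).round(2),'z',R[:,2].round(4))
    return o,im,wcam(o["tool_pos"],o["tool_rot"])
if __name__=="__main__": look(sys.argv[1],*sys.argv[2:])
E
python3 look.py w3
python3 - <<'E'
from h import *
E
```

```text
4.85 [0.5733, 0.1789, 0.0299] [-3.1008, 0.4749, -0.0572] F [-0.6 -0.5  0.5] open 0.0855 toolx deg -17.43 z [ 0.0366 -0.0015 -0.9993]
```

View pics/w3.png

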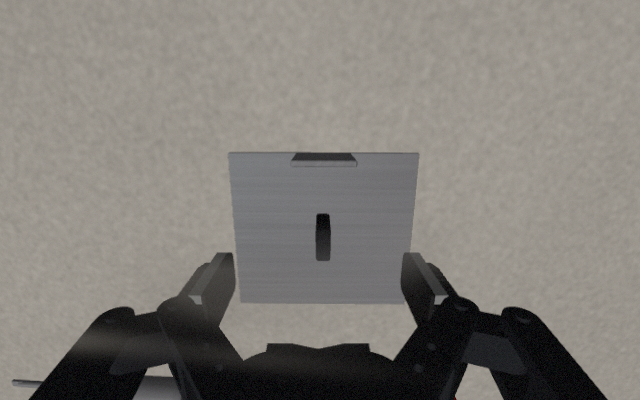

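Run:
```python
from h import *
from station import ctrl
o=ctrl.get_obs();print(o['q'].round(4),o['dq'].round(3),o['t'])
c=wcam([0.5733,0.1789,0.0299],[-3.1008,0.4749,-0.0572])
card=[(.064,.07,.003),(.064,-.07,.003),(-.064,-.07,.003),(-.064,.07,.003)]
p,r=fit([(c,card,[(229,153),(419,153),(411,303),(240,303)])],[.557,.18,-.3]);print(p.round(4),r.tolist())
print('rib',p[0]+.006*np.cos(p[2]),p[1]+.006*np.sin(p[2]))
print(back(c,[(323,230)],[.037]))
R=Ro.from_rotvec([-3.1008,0.4749,-0.0572]).as_matrix()
for d in (0,-.013): # where the tcp would show
    print(proj(c,np.array([0.5733,0.1789,0.0299])+R@[0,0,d]))
for d in(.043,-.043):print(proj(c,np.array([0.5733,0.1789,0.0299])+R@[0,d,-.013]))
```

```text
[ 0.183   0.1237  1.8227 -0.0089  1.1591  2.0612] [ 0.     0.003  0.005 -0.003 -0.005  0.001] 4.9
[ 0.5558  0.1786 -0.3007] [[-1.0, -0.3], [1.5, -0.8], [-4.9, 1.0], [1.5, 0.7]]
rib 0.5615518342584264 0.1768047625812778
[[0.57268442 0.17435615 0.037     ]]
[[316.27952596 227.13050332]]
[[316.20650113 235.31152492]]
[[383.53674869 235.1915446 ]]
[[248.87202689 235.31199148]]
```

Run:
```python
import cv2,numpy as np
a=cv2.imread('pics/w3.png')[220:360,150:480]; a=(255*(a/255.)**.5).astype('uint8')
cv2.imwrite('pics/w3c.png',cv2.resize(a,None,fx=2.4,fy=2.4,interpolation=cv2.INTER_CUBIC))
```

```text
(no output)
```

View pics/w3c.png

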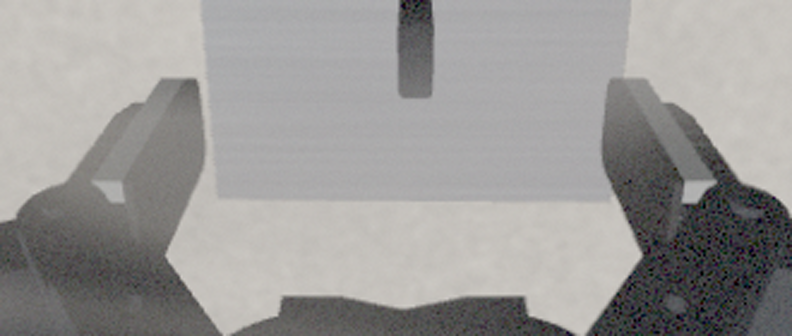

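Emit:
{"name": "step_arm", "arguments": {
  "moves": [
    [0.3, -0.011, -0.001, 0, 0],
    [0.3, 0, 0, 0, 0],
    [0.3, 0, 0, 0, 0],
    [0.3, 0, 0, 0, 0]
  ]
}}

```text
t: 5.4
tool_pos: [0.5613, 0.1779, 0.0303]
tool_rot: [-3.101, 0.475, -0.058]
contact_force: [0.6, 0.2, 0.4]
opening: 0.0253
```

```bash
python3 look.py w4
python3 - <<'E'
import cv2,numpy as np
a=cv2.imread('pics/w4.png')[140:360,170:460]; a=(255*(a/255.)**.5).astype('uint8')
cv2.imwrite('pics/w4c.png',cv2.resize(a,None,fx=2.7,fy=2.7,interpolation=cv2.INTER_CUBIC))
E
```

```text
5.4 [0.5613, 0.1779, 0.0303] [-3.1007, 0.4746, -0.0578] F [0.6 0.2 0.4] open 0.0253 toolx deg -17.41 z [ 0.0371 -0.0014 -0.9993]
```

View pics/w4c.png

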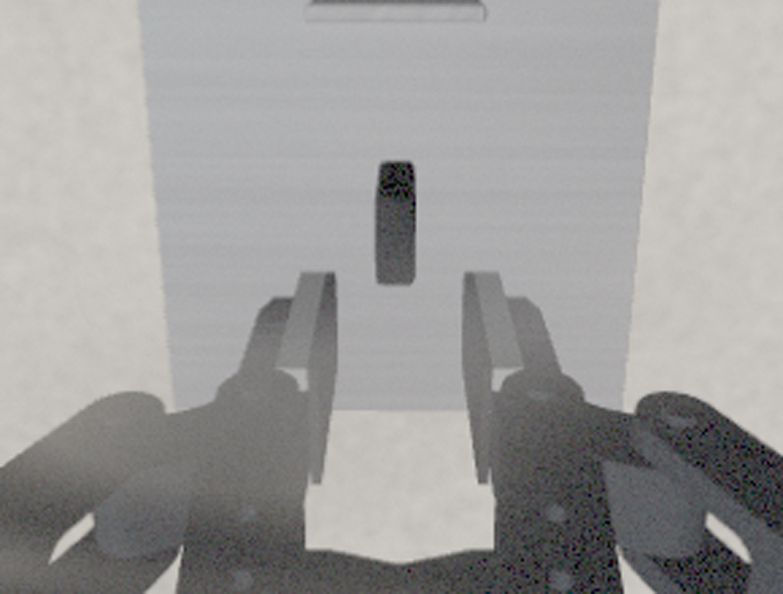

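```bash
python3 look.py s1 scene
python3 - <<'E'
from h import *
p=np.array([.5613,.1779,.0303])
print(proj(SC,[p,p+[0,0,.038]]))
import cv2
a=cv2.imread('pics/s1.png')[150:260,340:470]; a=(255*(a/255.)**.5).astype('uint8')
for q,col in((p,(0,0,255)),(p+[0,0,.038],(0,255,0))):
    u=proj(SC,q)[0]
    a=a
b=cv2.resize(a,None,fx=5,fy=5,interpolation=cv2.INTER_CUBIC)
for q,col in((p,(0,0,255)),(p+[0,0,.038],(0,255,0))):
    u=proj(SC,q)[0]; cv2.circle(b,(int((u[0]-340+.5)*5),int((u[1]-150+.5)*5)),3,col,-1)
cv2.imwrite('pics/s1c.png',b)
E
```

```text
5.45 [0.5614, 0.178, 0.0303] [-3.1007, 0.4746, -0.0579] F [ 0.2 -0.6 -0.5] open 0.0258 toolx deg -17.41 z [ 0.0371 -0.0014 -0.9993]
[[394.14904178 219.87087035]
 [395.31204261 210.37401848]]
```

View pics/s1c.png

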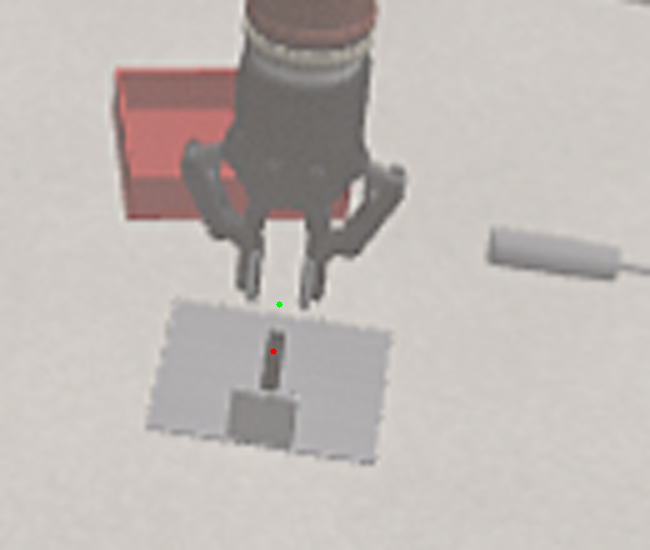

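The scene view agrees with the wrist view. The real fingertips sit about 38 mm above the reported TCP (green dot), so the true tip offset is about -38 mm. I'll allow for it and descend carefully.

Emit:
{"name": "step_arm", "arguments": {
  "moves": [
    [0.35, 0.002, 0, -0.015, 0],
    [0.35, 0, 0, -0.015, 0],
    [0.35, 0, 0, 0, 0],
    [0.35, 0, 0, 0, 0]
  ]
}}

```text
t: 6.0
tool_pos: [0.5627, 0.1777, -0.0033]
tool_rot: [-3.102, 0.475, -0.054]
contact_force: [-0.5, 0.0, -0.4]
opening: 0.03
```

```bash
python3 look.py w5
python3 - <<'E'
import cv2,numpy as np
a=cv2.imread('pics/w5.png')[140:360,170:460]; a=(255*(a/255.)**.5).astype('uint8')
cv2.imwrite('pics/w5c.png',cv2.resize(a,None,fx=2.7,fy=2.7,interpolation=cv2.INTER_CUBIC))
E
```

```text
6.0 [0.5627, 0.1777, -0.0033] [-3.1015, 0.475, -0.0544] F [-0.5  0.  -0.4] open 0.03 toolx deg -17.42 z [ 0.0348 -0.0018 -0.9994]
```

View pics/w5c.png

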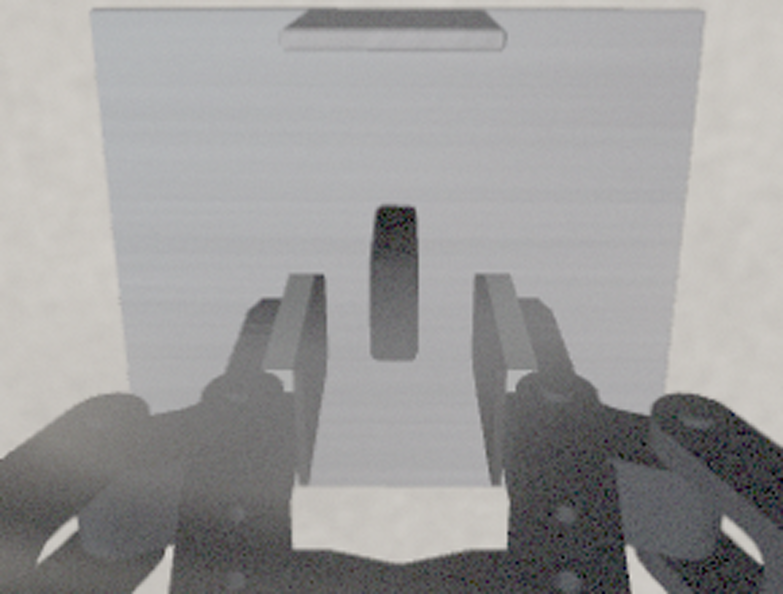

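Emit:
{"name": "step_arm", "arguments": {
  "moves": [
    [0.35, 0, 0, -0.012, 0],
    [0.35, 0, 0, -0.008, 0],
    [0.35, 0, 0, 0, 0],
    [0.35, 0, 0, 0, 0]
  ]
}}

```text
t: 6.55
tool_pos: [0.5629, 0.1778, -0.0243]
tool_rot: [-3.101, 0.475, -0.055]
contact_force: [-0.1, -1.9, -0.2]
opening: 0.0298
```

Emit:
{"name": "step_arm", "arguments": {
  "moves": [
    [0, 0, 0, 0, 0],
    [0, 0, 0, 0, 0],
    [0, 0, 0, 0, 0],
    [0, 0, 0, 0, 0],
    [0, 0, 0, 0.02, 0],
    [0, 0, 0, 0.03, 0],
    [0, 0, 0, 0, 0]
  ],
  "newtons": 60
}}

```text
t: 7.42
tool_pos: [0.5628, 0.1778, 0.0288]
tool_rot: [-3.101, 0.475, -0.056]
contact_force: [0.4, -0.1, -2.6]
opening: 0.0088
```

```bash
python3 look.py w6
```

```text
7.425 [0.5628, 0.1778, 0.0288] [-3.1012, 0.4747, -0.056] F [ 0.4 -0.1 -2.6] open 0.0088 toolx deg -17.42 z [ 0.0359 -0.0016 -0.9994]
```

View pics/w6.png

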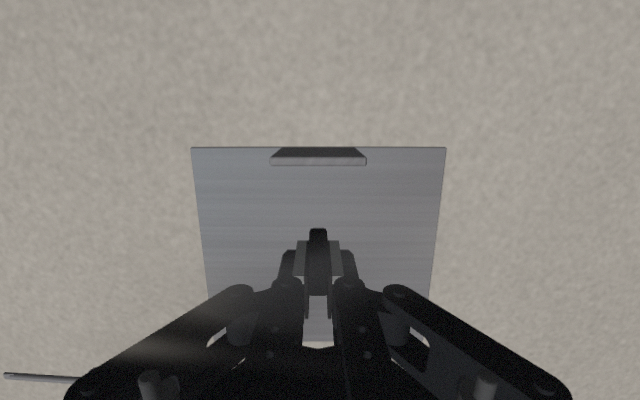

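Run:
```python
import cv2,numpy as np
a=cv2.imread('pics/w6.png')[135:350,185:455]; a=(255*(a/255.)**.5).astype('uint8')
cv2.imwrite('pics/w6c.png',cv2.resize(a,None,fx=2.7,fy=2.7,interpolation=cv2.INTER_CUBIC))
```

```text
(no output)
```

View pics/w6c.png

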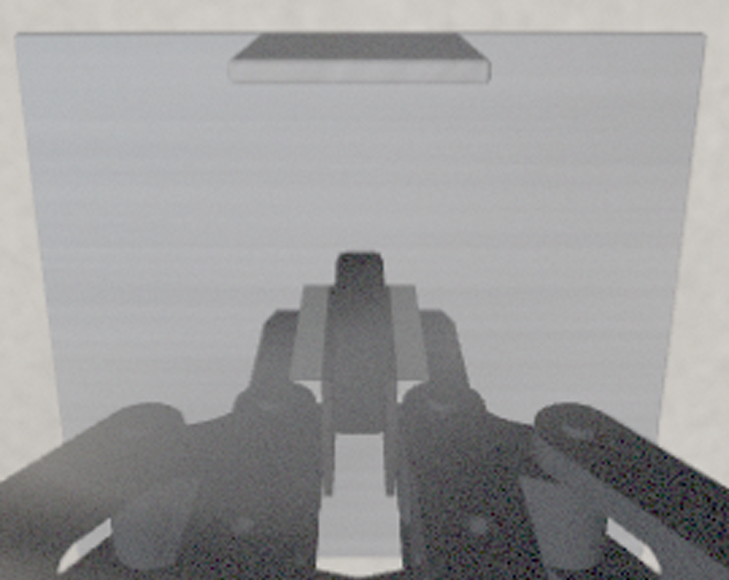

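```bash
cat > pnp.py <<'E'
from h import *
def cardpose(M,px):
    K=np.array([[289.6472,0,317.6245],[0,289.6472,198.8226],[0,0,1]])
    ok,rv,tv=cv2.solvePnP(np.array(M,float),np.array(px,float),K,np.array([-0.030164386,0,0,0]))
    r=cv2.projectPoints(np.array(M,float),rv,tv,K,np.array([-0.030164386,0,0,0]))[0][:,0]-px
    T=np.eye(4);T[:3,:3]=cv2.Rodrigues(rv)[0];T[:3,3]=tv[:,0]
    return TC@T,r
def tool(pos,rot):
    T=np.eye(4);T[:3,:3]=Ro.from_rotvec(rot).as_matrix();T[:3,3]=pos;return T
E
python3 - <<'E'
from pnp import *
cp=lambda x,y:(185+x/2.7-.3,135+y/2.7-.3)
M=[(.064,.07,.0015),(.064,-.07,.0015),(.064,.02,.043),(.064,-.02,.043),(.06,.02,.043),(.06,-.02,.043),(-.064,.07,.003),(-.064,-.07,.003)]
px=[cp(17,33),cp(705,34),cp(230,60),cp(489,60),cp(230,82),cp(489,82),cp(75,556),cp(647,556)]
T,r=cardpose(M,px)
print(T.round(4));print(r.round(1).tolist())
W=tool([.5628,.1778,.0288],[-3.1012,.4747,-.056])@T
print(W.round(4), np.degrees(Ro.from_matrix(W[:3,:3]).as_rotvec()).round(2))
E
```

```text
[[ 9.991e-01 -5.000e-04  4.250e-02 -6.600e-03]
 [-2.000e-04 -1.000e+00 -4.900e-03  1.200e-03]
 [ 4.250e-02  4.900e-03 -9.991e-01 -2.300e-02]
 [ 0.000e+00  0.000e+00  0.000e+00  1.000e+00]]
[[0.4, 0.0], [-0.5, -0.5], [-0.8, -0.8], [0.9, -0.8], [-0.3, 0.7], [0.4, 0.7], [1.2, 0.2], [-1.3, 0.7]]
[[ 0.9543  0.2987  0.0061  0.5553]
 [-0.2987  0.9543 -0.0063  0.1787]
 [-0.0077  0.0042  0.9999  0.0515]
 [ 0.      0.      0.      1.    ]] [  0.31   0.4  -17.38]
```

Emit:
{"name": "step_arm", "arguments": {
  "moves": [
    [0, 0, -0.01, 0.05, 0],
    [0, 0, -0.02, 0.06, 3],
    [0, 0, -0.03, 0.05, 5],
    [0, -0.01, -0.03, 0.02, 5],
    [0, -0.01, -0.03, 0, 5],
    [0, -0.01, -0.03, 0, 5],
    [0, -0.01, -0.02, 0, 3],
    [0, 0, 0, 0, 0],
    [0, 0, 0, 0, 0]
  ]
}}

```text
t: 8.6
tool_pos: [0.512, 0.0023, 0.1998]
tool_rot: [-3.128, -0.259, -0.023]
contact_force: [0.1, 0.9, -2.0]
opening: 0.0086
```

```bash
python3 look.py w7
```

```text
8.6 [0.512, 0.0023, 0.1998] [-3.1277, -0.2591, -0.0233] F [ 0.1  0.9 -2. ] open 0.0086 toolx deg 9.47 z [ 0.0146  0.0043 -0.9999]
```

View pics/w7.png

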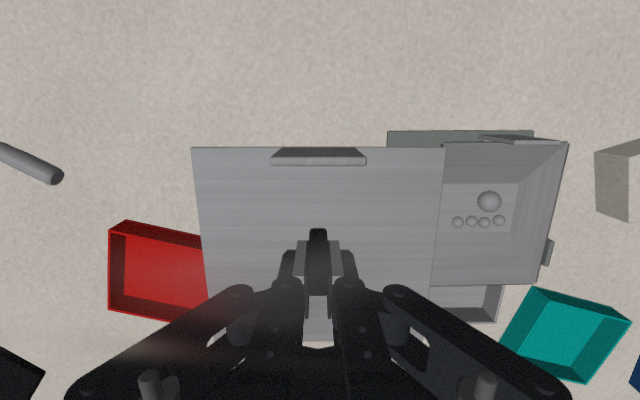

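Run:
```python
import cv2,numpy as np
a=cv2.imread('pics/w7.png')[120:330,380:580]; a=(255*(a/255.)**.6).astype('uint8')
cv2.imwrite('pics/w7c.png',cv2.resize(a,None,fx=2.8,fy=2.8,interpolation=cv2.INTER_CUBIC))
a=cv2.imread('pics/w7.png')[125:155,460:580]; a=(255*(a/255.)**.6).astype('uint8')
cv2.imwrite('pics/w7d.png',cv2.resize(a,None,fx=6.5,fy=6.5,interpolation=cv2.INTER_CUBIC))
```

```text
(no output)
```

View pics/w7c.png

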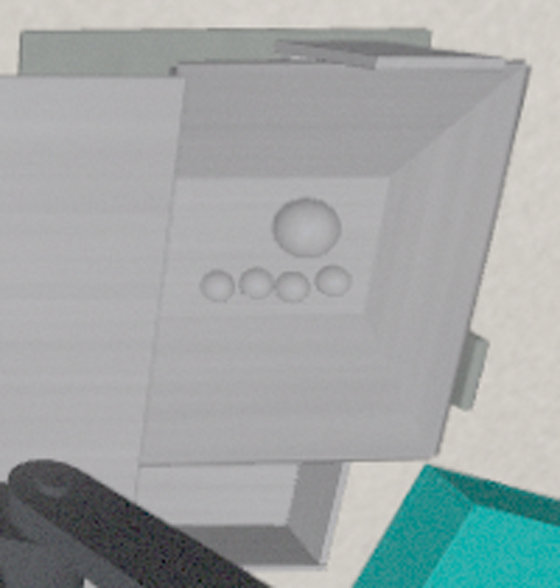

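View pics/w7d.png

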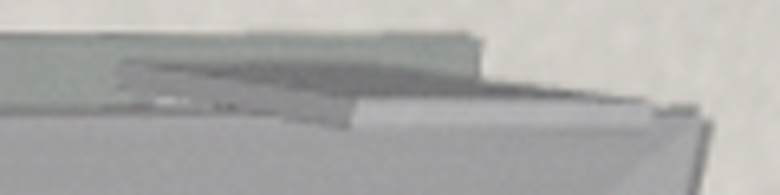

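Run:
```python
from h import *
c=wcam([0.512,0.0023,0.1998],[-3.1277,-.2591,-.0233])
dp=lambda x,y:(460+x/6.5-.4,125+y/6.5-.4); cp=lambda x,y:(380+x/2.8-.3,120+y/2.8-.3)
lug=[(.086,.02,.142),(.082,.02,.142),(.086,-.02,.142),(.082,-.02,.142)]
lpx=[dp(358,98),dp(350,128),dp(652,100),dp(645,125)]
rim=[(.082,-.065,.1),(-.08,-.065,.1)]; rpx=[cp(527,66),cp(437,459)]
for obs in ([(c,lug,lpx)],[(c,rim,rpx)],[(c,lug,lpx),(c,rim,rpx)]):
    p,r=fit(obs,[.511,-.184,.155]);print(p.round(4),np.degrees(p[2]).round(2),r.tolist())
print('large',back(c,[cp(306,228)],[.078]).round(4))
tp=lambda x,y:(190+x/3.8-.4,170+y/3.8-.4)
r4=[(.082,.065,.1),(.082,-.065,.1),(-.08,-.065,.1),(-.08,.065,.1)]
tpx=[tp(514,103),tp(668,80),tp(705,280),tp(545,303)]
p,r=fit([(TOP,r4,tpx)],[.511,-.184,.155]);print('top',p.round(4),np.degrees(p[2]).round(2),r.tolist())
```

```text
[ 0.5106 -0.1845  0.1708] 9.79 [[-0.7, -0.2], [-0.3, 0.0], [0.5, -0.3], [0.5, 0.6]]
[ 0.5067 -0.1854  0.19  ] 10.89 [[-0.0, -0.8], [0.0, 1.7]]
[ 0.5104 -0.1846  0.1719] 9.85 [[-0.8, 0.1], [-0.4, 0.4], [0.4, -0.1], [0.4, 0.9], [1.9, -3.5], [-0.9, -0.3]]
large [[ 0.5237 -0.19    0.078 ]]
top [ 0.5095 -0.1854  0.1641] 9.4 [[-0.7, -0.0], [0.7, -0.0], [0.4, -0.2], [-0.4, 0.3]]
```

Emit:
{"name": "step_arm", "arguments": {
  "moves": [
    [0, 0.002, -0.03, 0, 0],
    [0, 0.002, -0.04, 0, 0],
    [0, 0.002, -0.04, 0, 0],
    [0, 0.002, -0.035, 0, 0],
    [0, 0.002, -0.02, 0, 0],
    [0, 0.002, -0.012, 0, 0],
    [0, 0, 0, 0, 0],
    [0, 0, 0, 0, 0]
  ]
}}

```text
t: 9.65
tool_pos: [0.5263, -0.1726, 0.1972]
tool_rot: [-3.122, -0.274, -0.02]
contact_force: [-0.2, 0.7, -0.9]
opening: 0.0088
```

```bash
python3 look.py w8
```

```text
9.65 [0.5263, -0.1726, 0.1972] [-3.1217, -0.2739, -0.0197] F [-0.2  0.7 -0.9] open 0.0088 toolx deg 10.03 z [ 0.0119  0.0089 -0.9999]
```

View pics/w8.png

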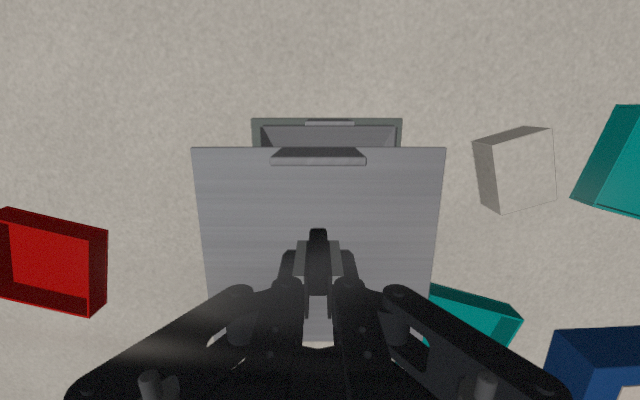

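Run:
```python
import cv2,numpy as np
a=cv2.imread('pics/w8.png')[112:172,245:410]; a=(255*(a/255.)**.6).astype('uint8')
cv2.imwrite('pics/w8c.png',cv2.resize(a,None,fx=4.8,fy=4.8,interpolation=cv2.INTER_CUBIC))
```

```text
(no output)
```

View pics/w8c.png

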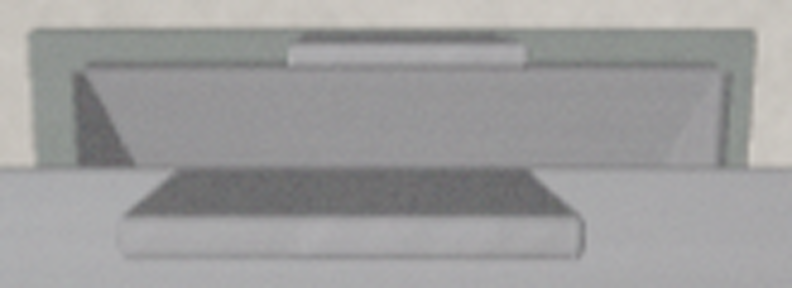

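Run:
```python
from pnp import *
pos,rot=[0.5263,-0.1726,0.1972],[-3.1217,-.2739,-.0197]
c=wcam(pos,rot); cp=lambda x,y:(245+x/4.8-.4,112+y/4.8-.4)
lug=[(.086,.02,.142),(.082,.02,.142),(.086,-.02,.142),(.082,-.02,.142)]
rim=[(.0805,.0635,.1),(.0805,-.0635,.1)]
p,r=fit([(c,lug,[cp(289,43),cp(288,68),cp(524,43),cp(524,68)]),(c,rim,[cp(78,66),cp(727,66)])],[.511,-.184,.155]);print(p.round(4),np.degrees(p[2]).round(2),r.tolist())
print(rim and proj(c,[[p[0]+np.cos(p[2])*.0805-np.sin(p[2])*y,p[1]+np.sin(p[2])*.0805+np.cos(p[2])*y,.1] for y in (.0635,-.0635)]), cp(78,66),cp(727,66))
T,r=cardpose([(.064,.07,.0015),(.064,-.07,.0015),(.064,.02,.043),(.064,-.02,.043),(.06,.02,.043),(.06,-.02,.043)],[(192,147),(446,147),cp(124,213),cp(582,213),cp(120,258),cp(580,258)])
for q,n in ((p,'w8'),([.510,-.185,.1676],'mean')):
    W=tool(pos,rot)@np.array([[.9991,-.0005,.0425,-.0066],[-.0002,-1,-.0049,.0012],[.0425,.0049,-.9991,-.023],[0,0,0,1]])
    d=W[:3,3]-[q[0],q[1],.1]; cs,sn=np.cos(q[2]),np.sin(q[2])
    print(n,'card in mouth',(d[0]*cs+d[1]*sn).round(4),(-d[0]*sn+d[1]*cs).round(4),d[2].round(4),'yaw',np.degrees(np.arctan2(W[1,0],W[0,0])-q[2]).round(2),W[:3,2].round(4), W[:3,0].round(4))
```

```text
[ 0.5104 -0.1857  0.1757] 10.07 [[-0.5, 0.1], [-0.2, 0.1], [0.9, 0.1], [0.8, 0.1], [-0.4, -0.2], [-0.5, -0.2]]
[[260.43044669 125.17925252]
 [395.58404779 125.11439924]] (260.85, 125.35) (396.0583333333334, 125.35)
w8 card in mouth 0.011 0.0088 0.1201 yaw -0.02 [0.0292 0.0033 0.9996] [ 0.9842  0.1745 -0.0293]
mean card in mouth 0.0112 0.0081 0.1201 yaw 0.45 [0.0292 0.0033 0.9996] [ 0.9842  0.1745 -0.0293]
```

Emit:
{"name": "step_arm", "arguments": {
  "moves": [
    [0, 0.0015, -0.009, -0.02, 0],
    [0, 0, 0, -0.03, 0],
    [0, 0, 0, -0.03, 0],
    [0, 0, 0, -0.02, 0],
    [0, 0, 0, 0, 0],
    [0, 0, 0, 0, 0]
  ]
}}

```text
t: 10.45
tool_pos: [0.5259, -0.1802, 0.0891]
tool_rot: [-3.12, -0.279, -0.015]
contact_force: [-0.7, 0.3, -1.7]
opening: 0.0087
```

```bash
cat > rel.py <<'E'
from pnp import *
from look import look
import sys
TCARD=np.array([[.9991,-.0005,.0425,-.0066],[-.0002,-1,-.0049,.0012],[.0425,.0049,-.9991,-.023],[0,0,0,1]])
B=[.5104,-.1857,.1757]
def rel(o):
    W=tool(o['tool_pos'],o['tool_rot'])@TCARD
    d=W[:3,3]-[B[0],B[1],.1]; cs,sn=np.cos(B[2]),np.sin(B[2])
    print('card in mouth',(d[0]*cs+d[1]*sn).round(4),(-d[0]*sn+d[1]*cs).round(4),d[2].round(4),'yaw',np.degrees(np.arctan2(W[1,0],W[0,0])-B[2]).round(2),'xdip',W[2,0].round(4),'roll',W[2,1].round(4))
if __name__=="__main__":
    o,im,c=look(sys.argv[1]); rel(o)
    a=im['color'][:,:,::-1]; a=(255*(a/255.)**.6).astype('uint8')[100:250,180:460]
    cv2.imwrite(f'pics/{sys.argv[1]}z.png',cv2.resize(a,None,fx=2.8,fy=2.8,interpolation=cv2.INTER_CUBIC))
E
python3 rel.py w9
```

```text
10.45 [0.5259, -0.1802, 0.0891] [-3.12, -0.2786, -0.0154] F [-0.7  0.3 -1.7] open 0.0087 toolx deg 10.2 z [ 0.009   0.0099 -0.9999]
card in mouth 0.0094 0.0013 0.012 yaw 0.17 xdip -0.0319 roll 0.0033
```

View pics/w9z.png

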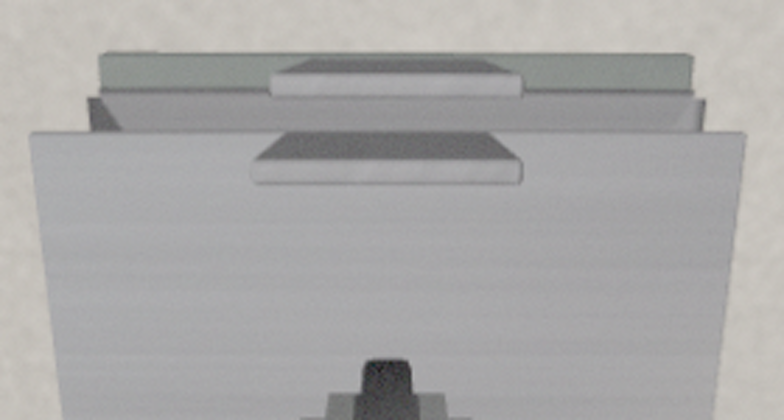

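Emit:
{"name": "step_arm", "arguments": {
  "moves": [
    [0, 0.003, 0, -0.004, 0],
    [0, 0.003, 0, -0.003, 0],
    [0, 0, 0, 0, 0],
    [0, 0, 0, 0, 0]
  ]
}}

```text
t: 11.0
tool_pos: [0.534, -0.181, 0.0843]
tool_rot: [-3.122, -0.279, -0.021]
contact_force: [-0.9, 0.9, -1.6]
opening: 0.0086
```

```bash
python3 rel.py w10
```

```text
11.0 [0.534, -0.181, 0.0843] [-3.1223, -0.2792, -0.0213] F [-0.9  0.9 -1.6] open 0.0086 toolx deg 10.22 z [ 0.013   0.0079 -0.9999]
card in mouth 0.0171 -0.0008 0.0072 yaw 0.18 xdip -0.0284 roll 0.0006
```

View pics/w10z.png

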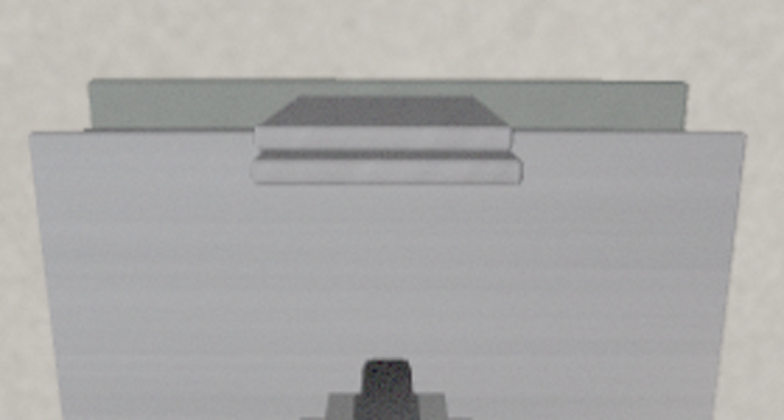

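Emit:
{"name": "step_arm", "arguments": {
  "moves": [
    [0, -0.001, 0, -0.003, 0],
    [0, 0, 0, -0.002, 0],
    [0, 0, 0, -0.001, 0],
    [0, 0, 0, 0, 0]
  ]
}}

```text
t: 11.55
tool_pos: [0.5327, -0.1809, 0.0778]
tool_rot: [-3.122, -0.279, -0.021]
contact_force: [0.1, 0.0, -1.8]
opening: 0.0088
```

```bash
python3 rel.py w11
```

```text
11.55 [0.5327, -0.1809, 0.0778] [-3.1223, -0.2791, -0.0213] F [ 0.1  0.  -1.8] open 0.0088 toolx deg 10.21 z [ 0.013   0.0079 -0.9999]
card in mouth 0.0159 -0.0005 0.0007 yaw 0.17 xdip -0.0283 roll 0.0006
```

View pics/w11z.png

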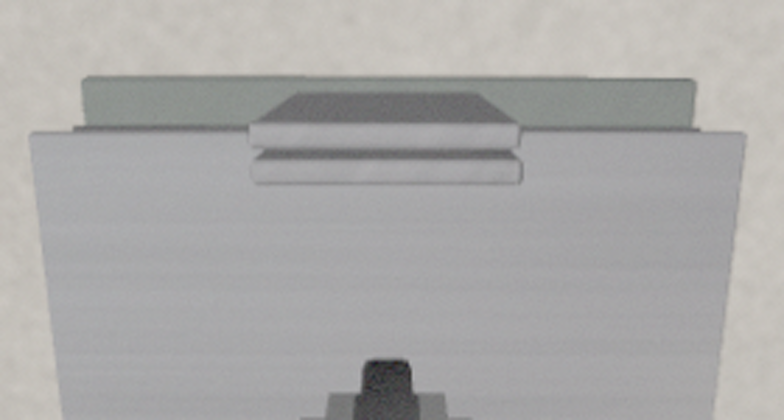

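Emit:
{"name": "step_arm", "arguments": {
  "moves": [
    [0, 0, 0, -0.0015, 0],
    [0, 0, 0, 0, 0]
  ]
}}

```text
t: 11.85
tool_pos: [0.5332, -0.1812, 0.0773]
tool_rot: [-3.123, -0.279, -0.023]
contact_force: [-0.8, 0.4, -1.5]
opening: 0.0085
```

Emit:
{"name": "step_arm", "arguments": {
  "moves": [
    [0, 0, 0, -0.0015, 0],
    [0, 0, 0, 0, 0]
  ]
}}

```text
t: 12.1
tool_pos: [0.5336, -0.1815, 0.0771]
tool_rot: [-3.124, -0.279, -0.024]
contact_force: [-0.8, 0.1, -0.7]
opening: 0.0088
```

Emit:
{"name": "step_arm", "arguments": {
  "moves": [
    [0.2, 0, 0, 0, 0],
    [0.4, 0, 0, 0, 0],
    [0.4, 0, 0, 0, 0],
    [0.4, 0, 0, 0, 0]
  ]
}}

```text
t: 12.6
tool_pos: [0.5341, -0.1817, 0.077]
tool_rot: [-3.124, -0.279, -0.026]
contact_force: [-0.6, 0.6, 0.3]
opening: 0.0342
```

```bash
python3 rel.py w12
```

```text
12.6 [0.5341, -0.1817, 0.077] [-3.1242, -0.2793, -0.0257] F [-0.6  0.6  0.3] open 0.0342 toolx deg 10.22 z [ 0.0159  0.0063 -0.9999]
card in mouth 0.017 -0.0015 -0.0001 yaw 0.17 xdip -0.0258 roll -0.0016
```

View pics/w12.png

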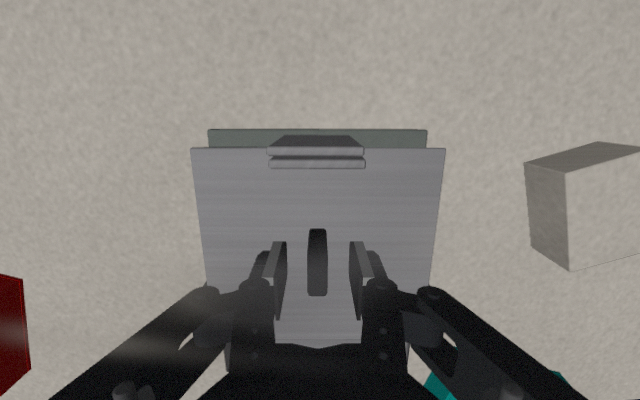

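Emit:
{"name": "step_arm", "arguments": {
  "moves": [
    [0.4, 0, 0, 0.03, 0],
    [0.6, 0, 0, 0.04, 0],
    [0.75, 0.005, 0, 0.04, 0],
    [0.75, 0.02, 0.003, 0.01, 0],
    [0.75, 0.02, 0.004, 0, 0],
    [0.75, 0.013, 0.003, 0, 0],
    [0.75, 0, 0, 0, 0],
    [0.75, 0, 0, 0, 0]
  ],
  "newtons": 30
}}

```text
t: 13.65
tool_pos: [0.5917, -0.1708, 0.1995]
tool_rot: [-3.123, -0.278, -0.021]
contact_force: [-0.9, 0.9, 0.3]
opening: 0.0642
```

```bash
python3 look.py w13; python3 look.py t13 top; python3 look.py s13 scene
python3 - <<'E'
import cv2
a=cv2.imread('pics/t13.png')[170:310,290:420]
b=cv2.imread('pics/s13.png')[130:260,220:340]
a=cv2.resize(a,(390,420),interpolation=cv2.INTER_CUBIC);b=cv2.resize(b,(388,420),interpolation=cv2.INTER_CUBIC)
cv2.imwrite('pics/ts13.png',cv2.hconcat([a,b]))
E
```

```text
13.65 [0.5917, -0.1708, 0.1995] [-3.123, -0.2784, -0.0214] F [-0.9  0.9  0.3] open 0.0642 toolx deg 10.18 z [ 0.0131  0.0073 -0.9999]
13.7 [0.5916, -0.1708, 0.1995] [-3.123, -0.2782, -0.0215] F [-0.2 -0.4 -0.4] open 0.0639 toolx deg 10.18 z [ 0.0131  0.0073 -0.9999]
13.75 [0.5916, -0.1709, 0.1996] [-3.1231, -0.278, -0.0218] F [-1.   0.6  0.3] open 0.0646 toolx deg 10.17 z [ 0.0133  0.0073 -0.9999]
```

View pics/w13.png

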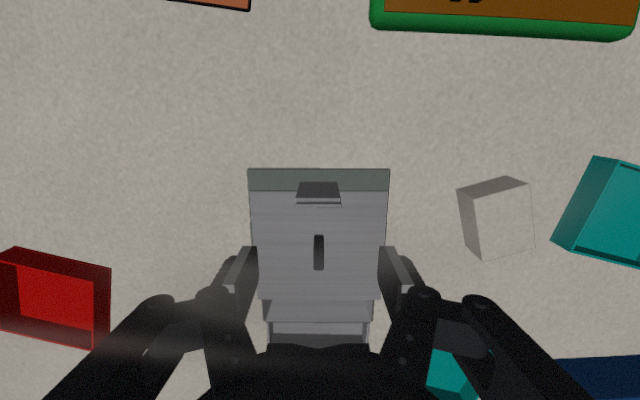

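View pics/ts13.png

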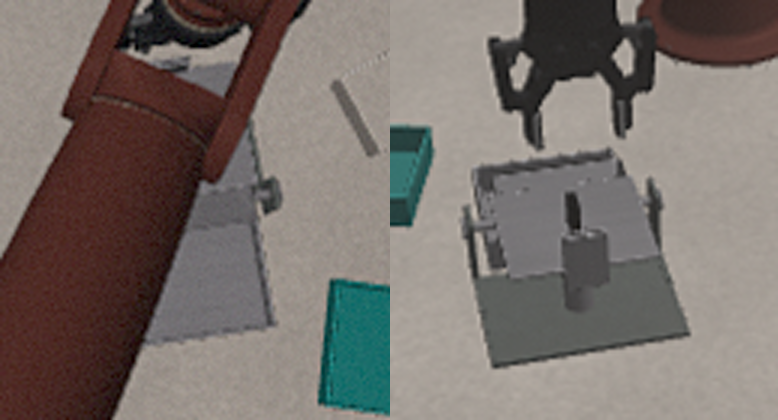

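Run:
```python
import cv2
a=cv2.imread('pics/w13.png')[160:345,235:400]; a=(255*(a/255.)**.6).astype('uint8')
cv2.imwrite('pics/w13c.png',cv2.resize(a[:70],None,fx=4.8,fy=4.8,interpolation=cv2.INTER_CUBIC))
cv2.imwrite('pics/w13d.png',cv2.resize(a,None,fx=3.2,fy=3.2,interpolation=cv2.INTER_CUBIC))
```

```text
(no output)
```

View pics/w13c.png

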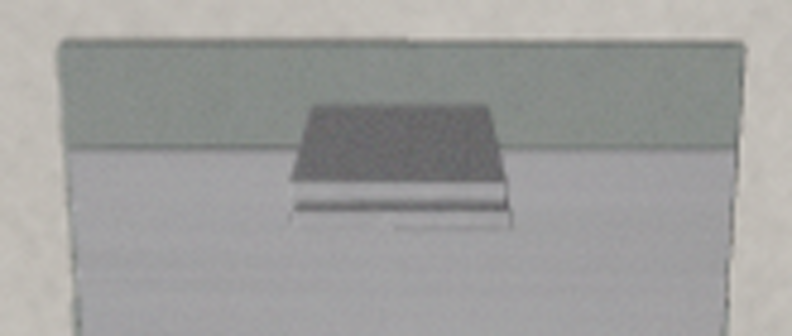

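View pics/w13d.png

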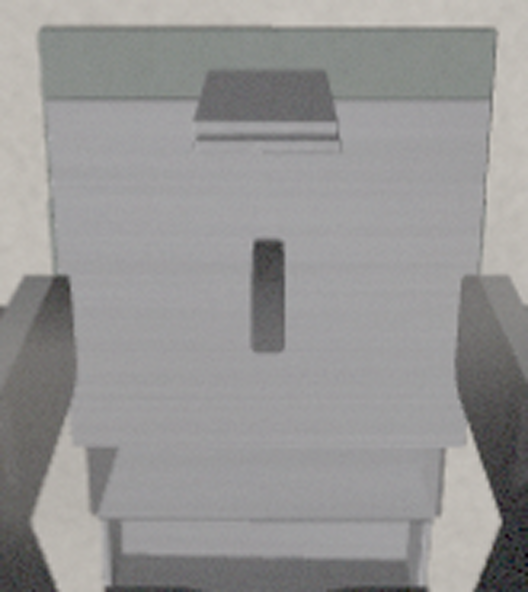

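Emit:
{"name": "step_arm", "arguments": {
  "moves": [
    [0.75, 0, 0, -0.03, 0],
    [0.75, 0, 0, -0.04, 0],
    [0.75, 0, 0, -0.03, 0],
    [0.75, 0, 0, -0.01, 0],
    [0.75, 0, 0, 0, 0],
    [0.75, 0, 0, 0, 0]
  ]
}}

```text
t: 14.55
tool_pos: [0.5917, -0.1723, 0.0905]
tool_rot: [-3.126, -0.276, -0.03]
contact_force: [0.0, -0.3, -0.5]
opening: 0.0643
```

```bash
python3 look.py w14
```

```text
14.55 [0.5917, -0.1723, 0.0905] [-3.1263, -0.2757, -0.0299] F [ 0.  -0.3 -0.5] open 0.0643 toolx deg 10.08 z [ 0.0187  0.0047 -0.9998]
```

View pics/w14.png

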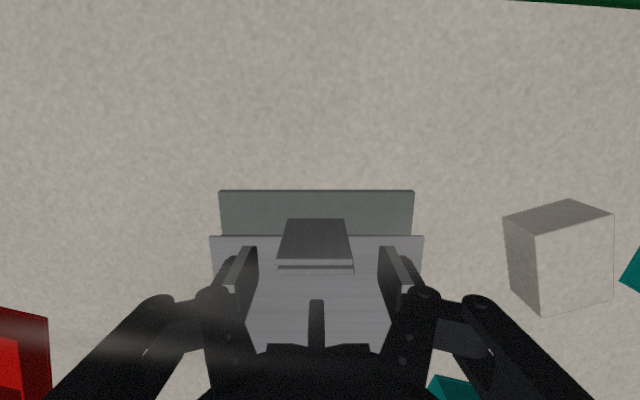

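Emit:
{"name": "step_arm", "arguments": {
  "moves": [
    [0.75, -0.0015, 0.0005, -0.012, 0],
    [0.75, 0, 0, -0.008, 0],
    [0.75, 0, 0, 0, 0],
    [0.45, 0, 0, 0, 0],
    [0.45, 0, 0, 0, 0],
    [0.45, 0, 0, 0, 0]
  ]
}}

```text
t: 15.35
tool_pos: [0.591, -0.1703, 0.0719]
tool_rot: [-3.124, -0.277, -0.033]
contact_force: [-0.2, -1.9, -1.8]
opening: 0.0394
```

```bash
python3 look.py w15
```

```text
15.35 [0.591, -0.1703, 0.0719] [-3.1243, -0.277, -0.0331] F [-0.2 -1.9 -1.8] open 0.0394 toolx deg 10.13 z [ 0.0206  0.0067 -0.9998]
```

View pics/w15.png

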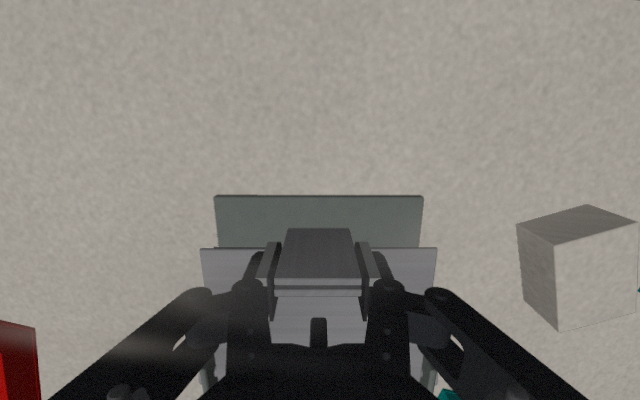

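Emit:
{"name": "step_arm", "arguments": {
  "moves": [
    [0.3, 0, 0, 0, 0],
    [0.3, 0, 0, 0, 0],
    [0.3, -0.0034, -0.0006, 0.0067, 0],
    [0.3, -0.0037, -0.0007, 0.0066, 0],
    [0.3, -0.0041, -0.0007, 0.0064, 0],
    [0.3, -0.0045, -0.0008, 0.0063, 0],
    [0.3, 0, 0, 0, 0]
  ],
  "newtons": 45
}}

```text
t: 16.27
tool_pos: [0.5742, -0.1733, 0.0981]
tool_rot: [-3.124, -0.275, -0.035]
contact_force: [0.5, 0.1, -4.1]
opening: 0.0389
```

```bash
cat > tilt.py <<'E'
from look import *
import sys
o,im,c=look(sys.argv[1])
d=o['tool_pos']-np.array([.591,-.1703,.0719]); cs,sn=np.cos(.1757),np.sin(.1757)
dx=d[0]*cs+d[1]*sn; dy=-d[0]*sn+d[1]*cs
th=np.linspace(-.1,1.1,1201); r=np.hypot(.137,.066);f=np.arctan2(.066,.137)
X=r*np.cos(f+th)-.137;Z=r*np.sin(f+th)-.066
i=np.argmin((X-dx)**2+(Z-d[2])**2)
print('dxb',dx.round(4),'dy',dy.round(4),'dz',d[2].round(4),'theta',th[i].round(3),'off',(dx-X[i]).round(4),(d[2]-Z[i]).round(4))
E
python3 tilt.py w16
```

```text
16.275 [0.5742, -0.1733, 0.0981] [-3.1238, -0.2752, -0.035] F [ 0.5  0.1 -4.1] open 0.0389 toolx deg 10.07 z [ 0.0217  0.0074 -0.9997]
dxb -0.0171 dy -0.0 dz 0.0262 theta 0.206 off -0.0007 -0.0005
```

View pics/w16.png

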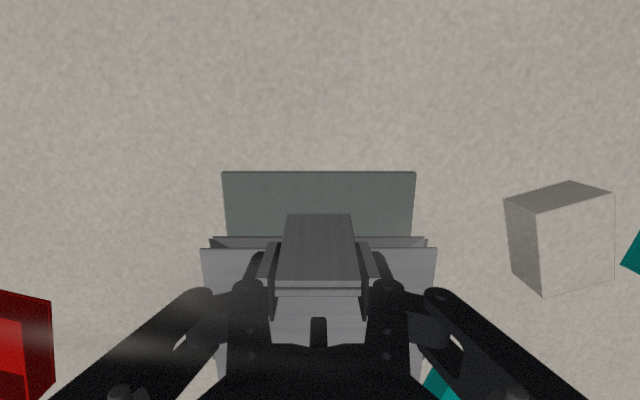

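The card stays horizontal in the lateral grip instead of turning with the bowl. Its rear edge is still at row 248 while the rim moved to row 240. I'll set it back down and re-grip with the jaws along the pouring direction, front pad on the tab and rear pad on the lug. That way the tilt itself clamps the card to the bowl.

Emit:
{"name": "step_arm", "arguments": {
  "moves": [
    [0.3, 0.0044, 0.0007, -0.0063, 0],
    [0.3, 0.0042, 0.0007, -0.0065, 0],
    [0.3, 0.0041, 0.0007, -0.0065, 0],
    [0.3, 0.0036, 0.0007, -0.006, 0],
    [0.3, 0, 0, 0, 0],
    [0.3, 0, 0, 0, 0]
  ]
}}

```text
t: 17.08
tool_pos: [0.5904, -0.1704, 0.0719]
tool_rot: [-3.124, -0.277, -0.025]
contact_force: [-3.0, 1.7, 1.3]
opening: 0.0391
```

```bash
python3 tilt.py w17; python3 look.py s17 scene
python3 - <<'E'
import cv2
a=cv2.imread('pics/w17.png')[180:350,180:460]
b=cv2.imread('pics/s17.png')[130:260,220:340]
a=cv2.resize(a,(420,255),interpolation=cv2.INTER_CUBIC);b=cv2.resize(b,(235,255),interpolation=cv2.INTER_CUBIC)
cv2.imwrite('pics/ws17.png',cv2.hconcat([a,b]))
E
```

```text
17.075 [0.5904, -0.1704, 0.0719] [-3.1236, -0.277, -0.0251] F [-3.   1.7  1.3] open 0.0391 toolx deg 10.13 z [ 0.0155  0.007  -0.9999]
dxb -0.0006 dy -0.0 dz 0.0 theta 0.002 off -0.0005 -0.0003
17.125 [0.5904, -0.1704, 0.0719] [-3.1237, -0.277, -0.0253] F [-3.1  1.1  1.8] open 0.0389 toolx deg 10.13 z [ 0.0156  0.007  -0.9999]
```

View pics/ws17.png

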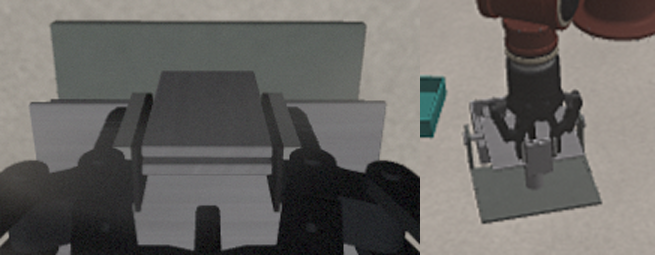

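Emit:
{"name": "step_arm", "arguments": {
  "moves": [
    [0.6, 0, 0, 0, 0],
    [0.75, 0, 0, 0, 0],
    [0.75, 0, 0, 0, 0],
    [0.75, 0, 0, 0.03, 0],
    [0.75, 0, 0, 0.04, 0],
    [0.6, 0, 0, 0.04, 5],
    [0.5, 0, 0, 0.01, 10],
    [0.4, 0, 0, 0, 10],
    [0.4, 0, 0, 0, 10],
    [0.4, 0, 0, 0, 10],
    [0.4, 0, 0, 0, 10],
    [0.4, 0, 0, 0, 10],
    [0.4, 0, 0, 0, 10],
    [0.4, 0, 0, 0, 10],
    [0.4, 0, 0, 0, 5],
    [0.4, 0, 0, 0, 0]
  ],
  "newtons": 30
}}

```text
t: 19.18
tool_pos: [0.5937, -0.172, 0.198]
tool_rot: [-1.948, -2.451, -0.028]
contact_force: [-0.0, -0.8, -0.3]
opening: 0.0342
```

```bash
python3 look.py w18
```

```text
19.175 [0.5937, -0.172, 0.198] [-1.9476, -2.4509, -0.028] F [-0.  -0.8 -0.3] open 0.0342 toolx deg 103.06 z [ 0.0025  0.0208 -0.9998]
```

View pics/w18.png

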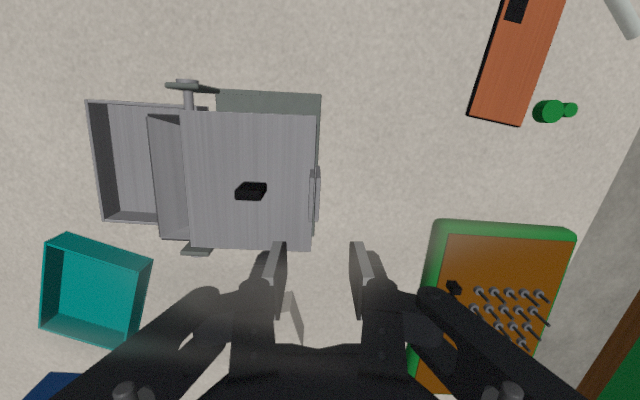

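Run:
```python
from pnp import *
pos,rot=[0.5937,-0.172,0.198],[-1.9476,-2.4509,-.028]
c=wcam(pos,rot)
B=[.5104,-.1857,.1757];cs,sn=np.cos(B[2]),np.sin(B[2])
m=lambda x,y,z:[B[0]+cs*x-sn*y,B[1]+sn*x+cs*y,.1+z]
L=[m(.086,.02,.042),m(.086,-.02,.042),m(.077,.02,.043),m(.077,-.02,.043)]
CC=[m(.017+a,b,.003) for a,b in((.064,.07),(.064,-.07),(-.064,-.07),(-.064,.07))]
print(proj(c,L).round(1).tolist(),proj(c,CC).round(1).tolist())
a=cv2.imread('pics/w18.png')[80:260,130:340];a=(255*(a/255.)**.6).astype('uint8')
b=cv2.resize(a,None,fx=3.3,fy=3.3,interpolation=cv2.INTER_CUBIC)
for u in np.vstack([proj(c,L),proj(c,CC)]): cv2.circle(b,(int((u[0]-130+.5)*3.3),int((u[1]-80+.5)*3.3)),2,(0,0,255),-1)
cv2.imwrite('pics/w18c.png',b)
```

```text
[[319.2, 178.7], [316.8, 222.9], [308.5, 178.5], [306.6, 222.8]] [[316.1, 116.3], [309.5, 252.9], [188.9, 247.4], [177.5, 109.5]]
```

View pics/w18c.png

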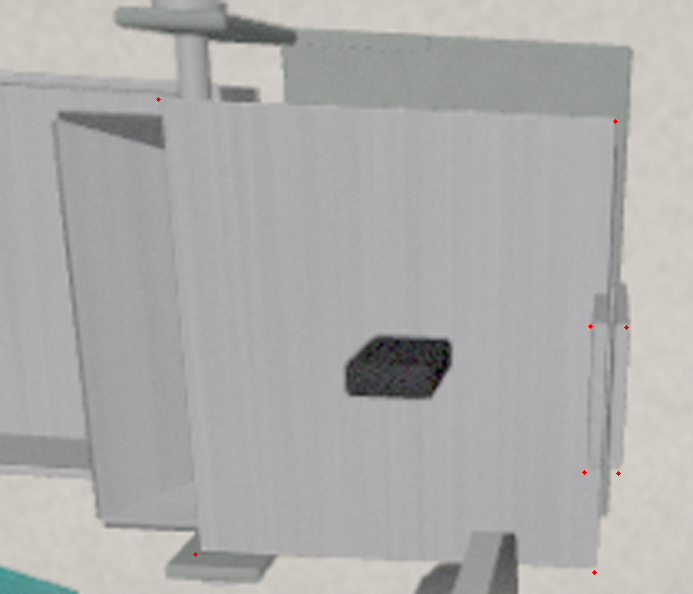

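Emit:
{"name": "step_arm", "arguments": {
  "moves": [
    [0.4, -0.003, 0.001, -0.02, -3],
    [0.4, 0, 0, -0.03, 0],
    [0.4, 0, 0, -0.015, 0],
    [0.4, 0, 0, 0, 0],
    [0.4, 0, 0, 0, 0]
  ]
}}

```text
t: 19.85
tool_pos: [0.5921, -0.1716, 0.1339]
tool_rot: [-2.023, -2.396, -0.031]
contact_force: [-0.3, -0.1, 1.3]
opening: 0.0346
```

```bash
python3 look.py w19
```

```text
19.85 [0.5921, -0.1716, 0.1339] [-2.0229, -2.3956, -0.0307] F [-0.3 -0.1  1.3] open 0.0346 toolx deg 99.65 z [ 0.0081  0.0188 -0.9998]
```

View pics/w19.png

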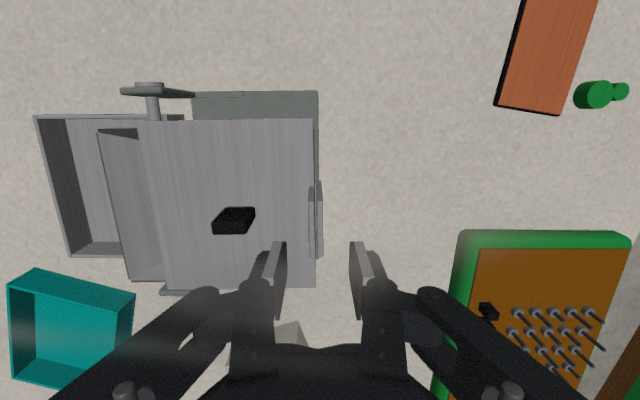

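Emit:
{"name": "step_arm", "arguments": {
  "moves": [
    [0.4, -0.001, 0, -0.02, 0],
    [0.4, 0, 0, -0.015, 0],
    [0.4, 0, 0, -0.003, 0],
    [0.4, 0, 0, 0, 0]
  ]
}}

```text
t: 20.4
tool_pos: [0.5914, -0.1717, 0.0942]
tool_rot: [-2.024, -2.397, -0.031]
contact_force: [-0.5, 0.3, 0.2]
opening: 0.0343
```

```bash
python3 look.py w20
```

```text
20.4 [0.5914, -0.1717, 0.0942] [-2.024, -2.3966, -0.0314] F [-0.5  0.3  0.2] open 0.0343 toolx deg 99.64 z [ 0.0095  0.0182 -0.9998]
```

View pics/w20.png

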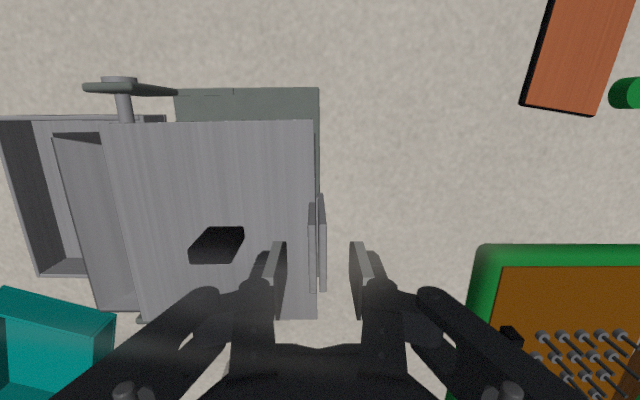

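```bash
cat > path.py <<'E'
import numpy as np
L=9.
def P(t):
    c,s=np.cos(t),np.sin(t); xF,zF=132*c-81*s,132*s+81*c; op=9/c+L*np.tan(t)
    return xF+op/2,zF-L,op
if __name__=="__main__":
    p0=P(0)
    prev=p0
    for t in np.arange(0.05,.96,.05):
        p=P(t); d=(p[0]-prev[0],p[1]-prev[1]); print(round(t,2),'cum',np.round([p[0]-p0[0],p[1]-p0[1]],1),'step wx wy z',np.round([d[0]*.9846,d[0]*.1748,d[1]],1),'open',round(p[2],1)); prev=p
E
python3 path.py
```

```text
0.05 cum [-4.   6.5] step wx wy z [-3.9 -0.7  6.5] open 9.5
0.1 cum [-8.3 12.8] step wx wy z [-4.2 -0.7  6.3] open 9.9
0.15 cum [-12.9  18.8] step wx wy z [-4.5 -0.8  6. ] open 10.5
0.2 cum [-17.7  24.6] step wx wy z [-4.8 -0.9  5.8] open 11.0
0.25 cum [-22.8  30.1] step wx wy z [-5.1 -0.9  5.5] open 11.6
0.3 cum [-28.2  35.4] step wx wy z [-5.3 -0.9  5.3] open 12.2
0.35 cum [-33.8  40.4] step wx wy z [-5.5 -1.   5. ] open 12.9
0.4 cum [-39.7  45. ] step wx wy z [-5.7 -1.   4.7] open 13.6
0.45 cum [-45.7  49.4] step wx wy z [-5.9 -1.1  4.3] open 14.3
0.5 cum [-51.9  53.4] step wx wy z [-6.1 -1.1  4. ] open 15.2
0.55 cum [-58.3  57. ] step wx wy z [-6.3 -1.1  3.7] open 16.1
0.6 cum [-64.8  60.4] step wx wy z [-6.4 -1.1  3.3] open 17.1
0.65 cum [-71.4  63.4] step wx wy z [-6.5 -1.2  3. ] open 18.1
0.7 cum [-78.  66.] step wx wy z [-6.6 -1.2  2.6] open 19.3
0.75 cum [-84.8  68.2] step wx wy z [-6.6 -1.2  2.3] open 20.7
0.8 cum [-91.5  70.1] step wx wy z [-6.7 -1.2  1.9] open 22.2
0.85 cum [-98.3  71.6] step wx wy z [-6.6 -1.2  1.5] open 23.9
0.9 cum [-105.    72.7] step wx wy z [-6.6 -1.2  1.1] open 25.8
0.95 cum [-111.6   73.5] step wx wy z [-6.5 -1.2  0.7] open 28.1
```

Emit:
{"name": "step_arm", "arguments": {
  "moves": [
    [0, 0, 0, 0, 0],
    [0, 0, 0, 0, 0],
    [0, 0, 0, 0, 0],
    [0, 0, 0, 0, 0]
  ],
  "newtons": 40
}}

```text
t: 20.95
tool_pos: [0.592, -0.1719, 0.0951]
tool_rot: [-2.024, -2.398, -0.032]
contact_force: [0.7, -0.4, -1.6]
opening: 0.0061
```

Emit:
{"name": "step_arm", "arguments": {
  "moves": [
    [0, -0.0039, -0.0007, 0.0065, 0],
    [0, -0.0042, -0.0007, 0.0063, 0],
    [0, -0.0045, -0.0008, 0.006, 0],
    [0, 0, 0, 0, 0]
  ]
}}

```text
t: 21.45
tool_pos: [0.5796, -0.1741, 0.1149]
tool_rot: [-2.026, -2.4, -0.036]
contact_force: [2.2, -0.2, -4.0]
opening: 0.0061
```

```bash
cat > tilt2.py <<'E'
from look import *
from path import P
o,im,c=look(sys.argv[1])
d=(o['tool_pos']-np.array([.592,-.1719,.0951]))*1000; cs,sn=np.cos(.1757),np.sin(.1757)
dx=d[0]*cs+d[1]*sn; dy=-d[0]*sn+d[1]*cs
th=np.linspace(-.05,1.05,1101); A=np.array([P(t) for t in th]);p0=P(0)
i=np.argmin((A[:,0]-p0[0]-dx)**2+(A[:,1]-p0[1]-d[2])**2)
print('dxb',dx.round(1),'dy',dy.round(1),'dz',d[2].round(1),'theta',th[i].round(3),'off',(dx-A[i,0]+p0[0]).round(1),(d[2]-A[i,1]+p0[1]).round(1),'open exp',A[i,2].round(1))
E
python3 tilt2.py w21
```

```text
21.45 [0.5796, -0.1741, 0.1149] [-2.0263, -2.4002, -0.0359] F [ 2.2 -0.2 -4. ] open 0.0061 toolx deg 99.66 z [ 0.0146  0.0176 -0.9997]
dxb -12.6 dy -0.0 dz 19.8 theta 0.154 off 0.6 0.5 open exp 10.5
```

View pics/w21.png

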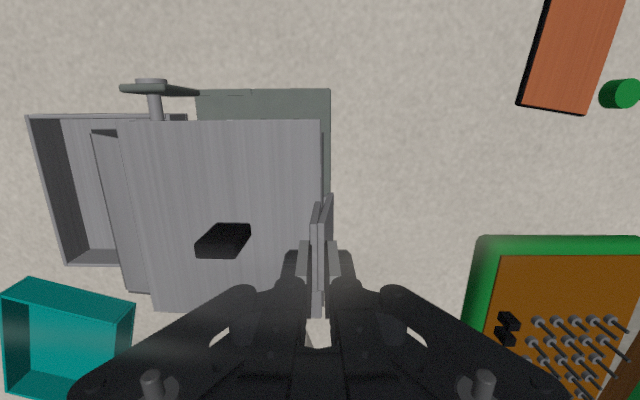

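```bash
python3 look.py s21 scene
python3 - <<'E'
import cv2
a=cv2.imread('pics/w21.png')[110:330,90:350]; a=(255*(a/255.)**.6).astype('uint8')
b=cv2.imread('pics/s21.png')[150:250,225:325]
a=cv2.resize(a,(480,406),interpolation=cv2.INTER_CUBIC);b=cv2.resize(b,(406,406),interpolation=cv2.INTER_CUBIC)
cv2.imwrite('pics/ws21.png',cv2.resize(cv2.hconcat([a,b]),None,fx=.9,fy=.9))
E
```

```text
21.5 [0.5798, -0.1741, 0.1147] [-2.0261, -2.4004, -0.0362] F [ 2.1  0.1 -4.1] open 0.0064 toolx deg 99.67 z [ 0.0147  0.0177 -0.9997]
```

View pics/ws21.png

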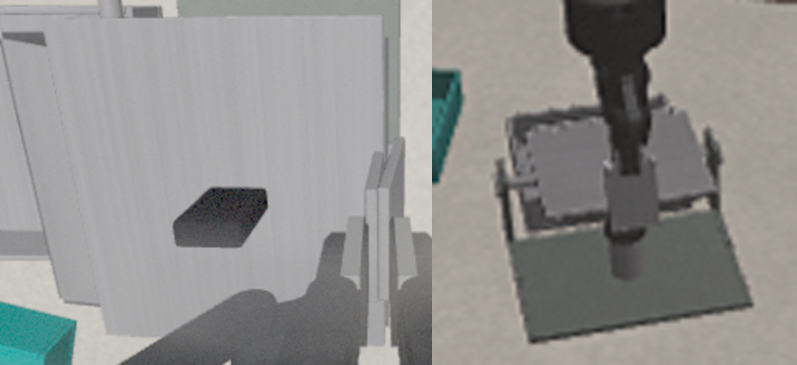

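Emit:
{"name": "step_arm", "arguments": {
  "moves": [
    [0, -0.0048, -0.0009, 0.0058, 0],
    [0, -0.0051, -0.0009, 0.0055, 0],
    [0, -0.0053, -0.0009, 0.0053, 0],
    [0, -0.0055, -0.001, 0.005, 0],
    [0, 0, 0, 0, 0]
  ],
  "newtons": 30
}}

```text
t: 22.18
tool_pos: [0.5593, -0.1777, 0.1378]
tool_rot: [2.025, 2.399, 0.04]
contact_force: [2.4, 0.1, -3.9]
opening: 0.0064
```

```bash
python3 tilt2.py w22;python3 look.py s22 scene
python3 - <<'E'
import cv2
a=cv2.imread('pics/w22.png')[90:330,90:370]; a=(255*(a/255.)**.6).astype('uint8')
b=cv2.imread('pics/s22.png')[150:250,225:325]
a=cv2.resize(a,(474,406),interpolation=cv2.INTER_CUBIC);b=cv2.resize(b,(406,406),interpolation=cv2.INTER_CUBIC)
cv2.imwrite('pics/ws22.png',cv2.resize(cv2.hconcat([a,b]),None,fx=.9,fy=.9))
E
```

```text
22.175 [0.5593, -0.1777, 0.1378] [2.0246, 2.3986, 0.0403] F [ 2.4  0.1 -3.9] open 0.0064 toolx deg 99.68 z [ 0.0185  0.018  -0.9997]
dxb -33.2 dy -0.0 dz 42.7 theta 0.357 off 1.5 1.7 open exp 13.0
22.225 [0.5595, -0.1777, 0.1377] [2.0244, 2.3985, 0.0406] F [ 2.7 -0.3 -3.5] open 0.0065 toolx deg 99.68 z [ 0.0187  0.018  -0.9997]
```

View pics/ws22.png

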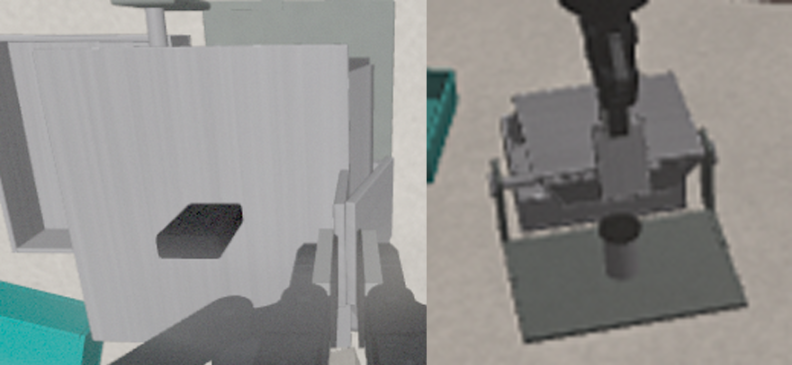

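The pinch along x doesn't follow the tilt. The card stays level while the lug rotates and slips, and the rim shows below the card at the rear. I'll lower it back to the rest, then re-grip laterally with a light, shallow grip. The pads will sit mostly on the lug and only just catch the tab, so the card can pivot down with the bowl.

Emit:
{"name": "step_arm", "arguments": {
  "moves": [
    [0, 0.0055, 0.001, -0.005, 0],
    [0, 0.0053, 0.0009, -0.0053, 0],
    [0, 0.0051, 0.0009, -0.0055, 0],
    [0, 0.0048, 0.0009, -0.0058, 0],
    [0, 0.0045, 0.0008, -0.006, 0],
    [0, 0.0042, 0.0007, -0.0063, 0],
    [0, 0.003, 0.0005, -0.006, 0],
    [0, 0, 0, 0, 0]
  ]
}}

```text
t: 23.28
tool_pos: [0.5919, -0.1719, 0.0952]
tool_rot: [-2.022, -2.399, -0.03]
contact_force: [-2.6, -0.6, 1.1]
opening: 0.0064
```

```bash
python3 tilt2.py w23;python3 look.py s23 scene
python3 - <<'E'
import cv2
a=cv2.imread('pics/w23.png')[90:330,90:370]; a=(255*(a/255.)**.6).astype('uint8')
b=cv2.imread('pics/s23.png')[150:250,225:325]
a=cv2.resize(a,(474,406),interpolation=cv2.INTER_CUBIC);b=cv2.resize(b,(406,406),interpolation=cv2.INTER_CUBIC)
cv2.imwrite('pics/ws23.png',cv2.resize(cv2.hconcat([a,b]),None,fx=.9,fy=.9))
E
```

```text
23.275 [0.5919, -0.1719, 0.0952] [-2.0221, -2.3986, -0.0304] F [-2.6 -0.6  1.1] open 0.0064 toolx deg 99.74 z [ 0.0093  0.0175 -0.9998]
dxb -0.1 dy 0.0 dz 0.1 theta 0.001 off -0.0 -0.0 open exp 9.0
23.325 [0.5919, -0.1719, 0.0952] [-2.0224, -2.3988, -0.0308] F [-3.1  1.5  2.6] open 0.0063 toolx deg 99.74 z [ 0.0097  0.0175 -0.9998]
```

View pics/ws23.png

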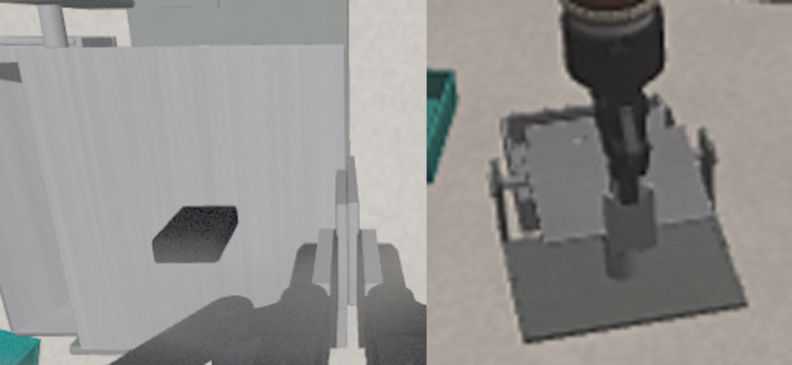

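Emit:
{"name": "step_arm", "arguments": {
  "moves": [
    [0.3, 0, 0, 0, 0],
    [0.4, 0, 0, 0, 0],
    [0.4, 0, 0, 0.02, 0],
    [0.5, 0, 0, 0.04, 0],
    [0.6, 0.002, 0, 0.04, 5],
    [0.65, 0.002, 0, 0, 10],
    [0.65, 0.002, 0, 0, 10],
    [0.65, 0, 0, 0, 10],
    [0.65, 0, 0, 0, 10],
    [0.65, 0, 0, 0, 10],
    [0.65, 0, 0, 0, 10],
    [0.65, 0, 0, 0, 10],
    [0.65, 0, 0, 0, 10],
    [0.65, 0, 0, 0, 2],
    [0.65, 0, 0, 0, 0]
  ],
  "newtons": 20
}}

```text
t: 25.25
tool_pos: [0.6043, -0.1745, 0.2228]
tool_rot: [-0.261, 3.12, 0.026]
contact_force: [-0.4, -1.1, 0.3]
opening: 0.0559
```

```bash
python3 look.py w24
```

```text
25.25 [0.6043, -0.1745, 0.2228] [-0.2607, 3.1205, 0.0257] F [-0.4 -1.1  0.3] open 0.0559 toolx deg -170.45 z [ 0.0088  0.0172 -0.9998]
```

View pics/w24.png

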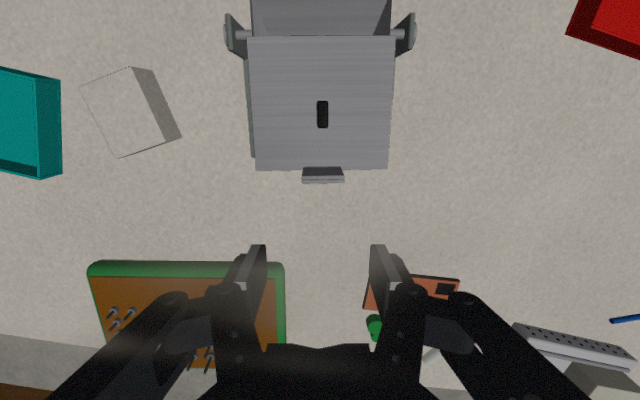

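Emit:
{"name": "step_arm", "arguments": {
  "moves": [
    [0.65, -0.0055, 0.005, -0.02, 0.5],
    [0.65, 0, 0, -0.04, 0],
    [0.65, 0, 0, -0.025, 0],
    [0.65, 0, 0, 0, 0],
    [0.65, 0, 0, 0, 0]
  ]
}}

```text
t: 25.92
tool_pos: [0.5965, -0.1676, 0.1335]
tool_rot: [-0.274, 3.12, 0.027]
contact_force: [0.2, 0.5, 1.1]
opening: 0.0555
```

```bash
python3 look.py w25
python3 - <<'E'
import cv2
a=cv2.imread('pics/w25.png')[100:320,200:440]; a=(255*(a/255.)**.6).astype('uint8')
cv2.imwrite('pics/w25c.png',cv2.resize(a,None,fx=2.7,fy=2.7,interpolation=cv2.INTER_CUBIC))
E
```

```text
25.925 [0.5965, -0.1676, 0.1335] [-0.274, 3.1201, 0.0269] F [0.2 0.5 1.1] open 0.0555 toolx deg -169.97 z [ 0.0079  0.0179 -0.9998]
```

View pics/w25c.png

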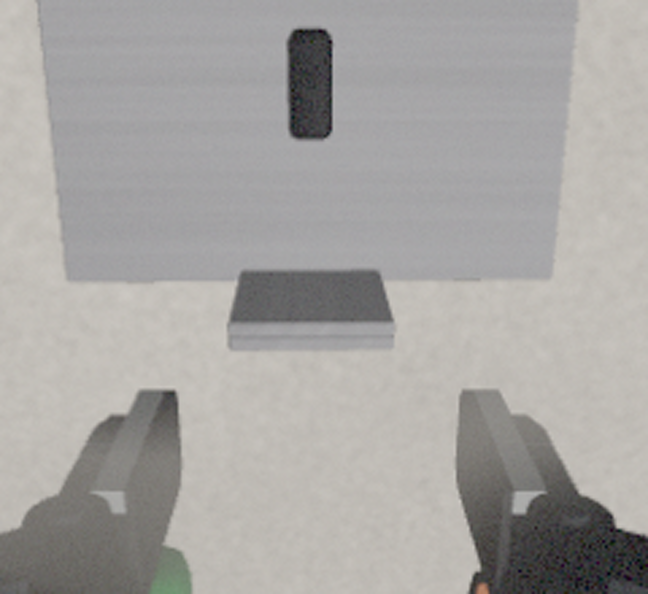

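Emit:
{"name": "step_arm", "arguments": {
  "moves": [
    [0.65, 0.0025, -0.0014, -0.012, 0],
    [0.65, 0, 0, -0.008, 0],
    [0.65, 0, 0, 0, 0],
    [0.65, 0, 0, 0, 0]
  ]
}}

```text
t: 26.48
tool_pos: [0.6005, -0.1697, 0.1145]
tool_rot: [-0.274, 3.117, 0.024]
contact_force: [0.3, 0.5, 0.2]
opening: 0.0552
```

```bash
python3 look.py w26
python3 - <<'E'
import cv2
a=cv2.imread('pics/w26.png')[100:320,200:440]; a=(255*(a/255.)**.6).astype('uint8')
cv2.imwrite('pics/w26c.png',cv2.resize(a,None,fx=2.7,fy=2.7,interpolation=cv2.INTER_CUBIC))
E
```

```text
26.475 [0.6005, -0.1697, 0.1145] [-0.2735, 3.1168, 0.0241] F [0.3 0.5 0.2] open 0.0552 toolx deg -169.97 z [ 0.0113  0.0165 -0.9998]
```

View pics/w26c.png

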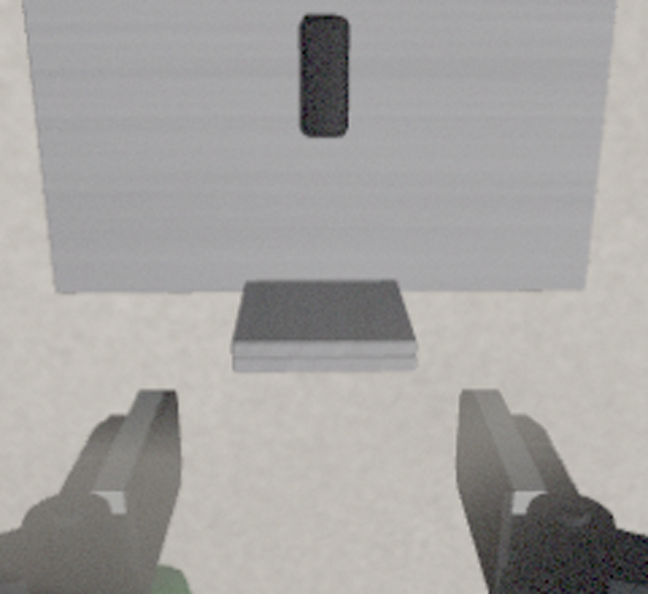

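Emit:
{"name": "step_arm", "arguments": {
  "moves": [
    [0.6, -0.0012, 0.001, -0.012, 0],
    [0.6, 0, 0, -0.006, 0],
    [0.6, 0, 0, 0, 0],
    [0.6, 0, 0, 0, 0]
  ]
}}

```text
t: 27.02
tool_pos: [0.599, -0.1686, 0.0951]
tool_rot: [-0.274, 3.117, 0.024]
contact_force: [-0.2, 0.7, 0.1]
opening: 0.0512
```

```bash
python3 look.py w27
python3 - <<'E'
import cv2
a=cv2.imread('pics/w27.png')[100:320,200:440]; a=(255*(a/255.)**.6).astype('uint8')
cv2.imwrite('pics/w27c.png',cv2.resize(a,None,fx=2.7,fy=2.7,interpolation=cv2.INTER_CUBIC))
E
```

```text
27.025 [0.599, -0.1686, 0.0951] [-0.2736, 3.1169, 0.0243] F [-0.2  0.7  0.1] open 0.0512 toolx deg -169.97 z [ 0.0112  0.0166 -0.9998]
```

View pics/w27c.png

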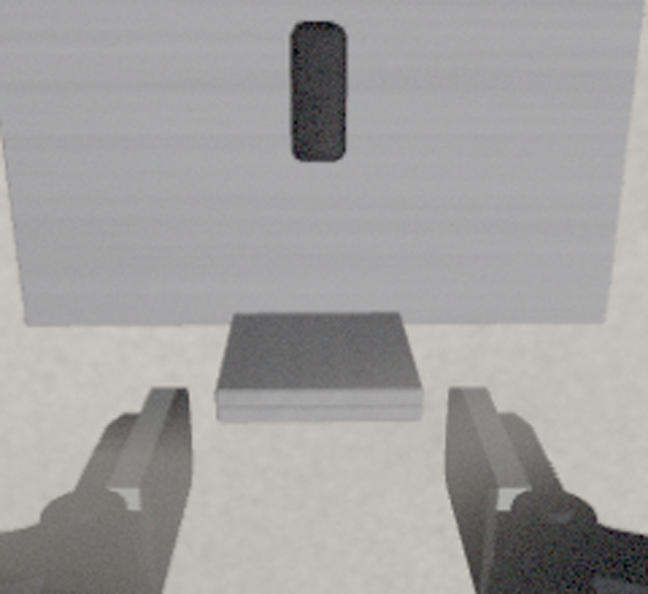

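Emit:
{"name": "step_arm", "arguments": {
  "moves": [
    [0.35, 0, 0, 0, 0],
    [0.35, 0, 0, 0, 0],
    [0.35, 0, 0, 0, 0]
  ],
  "newtons": 20
}}

```text
t: 27.45
tool_pos: [0.5991, -0.1685, 0.0956]
tool_rot: [-0.274, 3.117, 0.025]
contact_force: [0.5, -0.2, -1.8]
opening: 0.0391
```

```bash
python3 - <<'E'
import numpy as np
r=np.hypot(133.5,75);f=np.arctan2(75,133.5)
p=(133.5,75)
for t in np.arange(.05,.96,.05):
    q=(r*np.cos(f+t),r*np.sin(f+t)); d=(q[0]-p[0],q[1]-p[1]);p=q
    print(round(t,2),'cum',np.round([q[0]-133.5,q[1]-75],1),'step',np.round([d[0]*.9846,d[0]*.1748,d[1]],1))
E
python3 look.py w28
python3 - <<'E'
import cv2
a=cv2.imread('pics/w28.png')[100:320,200:440]; a=(255*(a/255.)**.6).astype('uint8')
cv2.imwrite('pics/w28c.png',cv2.resize(a,None,fx=2.7,fy=2.7,interpolation=cv2.INTER_CUBIC))
E
```

```text
0.05 cum [-3.9  6.6] step [-3.9 -0.7  6.6]
0.1 cum [-8.2 13. ] step [-4.2 -0.7  6.4]
0.15 cum [-12.7  19.1] step [-4.5 -0.8  6.2]
0.2 cum [-17.6  25. ] step [-4.8 -0.8  5.9]
0.25 cum [-22.7  30.7] step [-5.1 -0.9  5.7]
0.3 cum [-28.1  36.1] step [-5.3 -0.9  5.4]
0.35 cum [-33.8  41.2] step [-5.6 -1.   5.1]
0.4 cum [-39.7  46.1] step [-5.8 -1.   4.8]
0.45 cum [-45.9  50.6] step [-6.1 -1.1  4.5]
0.5 cum [-52.3  54.8] step [-6.3 -1.1  4.2]
0.55 cum [-58.9  58.7] step [-6.5 -1.2  3.9]
0.6 cum [-65.7  62.3] step [-6.7 -1.2  3.6]
0.65 cum [-72.6  65.5] step [-6.8 -1.2  3.2]
0.7 cum [-79.7  68.4] step [-7.  -1.2  2.9]
0.75 cum [-86.9  70.9] step [-7.1 -1.3  2.5]
0.8 cum [-94.3  73. ] step [-7.2 -1.3  2.1]
0.85 cum [-101.7   74.8] step [-7.3 -1.3  1.8]
0.9 cum [-109.3   76.2] step [-7.4 -1.3  1.4]
0.95 cum [-116.9   77.2] step [-7.5 -1.3  1. ]
27.45 [0.5991, -0.1685, 0.0956] [-0.2735, 3.1167, 0.0246] F [ 0.5 -0.2 -1.8] open 0.0391 toolx deg -169.97 z [ 0.0114  0.0168 -0.9998]
```

View pics/w28c.png

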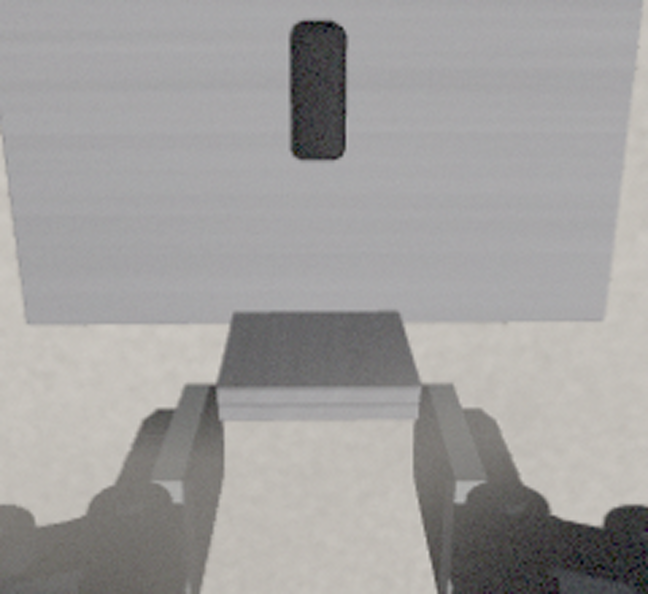

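Emit:
{"name": "step_arm", "arguments": {
  "moves": [
    [0.35, -0.0039, -0.0007, 0.0066, 0],
    [0.35, -0.0042, -0.0007, 0.0064, 0],
    [0.35, -0.0045, -0.0008, 0.0062, 0],
    [0.35, -0.0048, -0.0008, 0.0059, 0],
    [0.35, 0, 0, 0, 0]
  ]
}}

```text
t: 28.12
tool_pos: [0.5808, -0.1718, 0.1223]
tool_rot: [-0.273, 3.115, 0.024]
contact_force: [1.0, 0.3, -2.2]
opening: 0.0383
```

```bash
cat > tilt3.py <<'E'
from look import *
o,im,c=look(sys.argv[1])
d=(o['tool_pos']-np.array([.5991,-.1685,.0956]))*1000; cs,sn=np.cos(.1757),np.sin(.1757)
dx=d[0]*cs+d[1]*sn; dy=-d[0]*sn+d[1]*cs
th=np.linspace(-.05,1.05,1101); r=np.hypot(133.5,75);f=np.arctan2(75,133.5)
X=r*np.cos(f+th)-133.5;Z=r*np.sin(f+th)-75
i=np.argmin((X-dx)**2+(Z-d[2])**2)
print('dxb',dx.round(1),'dy',dy.round(1),'dz',d[2].round(1),'theta',th[i].round(3),'off',(dx-X[i]).round(1),(d[2]-Z[i]).round(1))
a=im['color'][:,:,::-1][0:320,180:460]; a=(255*(a/255.)**.6).astype('uint8')
cv2.imwrite(f'pics/{sys.argv[1]}c.png',cv2.resize(a,None,fx=1.8,fy=1.8,interpolation=cv2.INTER_CUBIC))
E
python3 tilt3.py w29
```

```text
28.125 [0.5808, -0.1718, 0.1223] [-0.2733, 3.1154, 0.0239] F [ 1.   0.3 -2.2] open 0.0383 toolx deg -169.98 z [ 0.0128  0.0165 -0.9998]
dxb -18.6 dy -0.0 dz 26.7 theta 0.213 off 0.2 0.2
```

View pics/w29c.png

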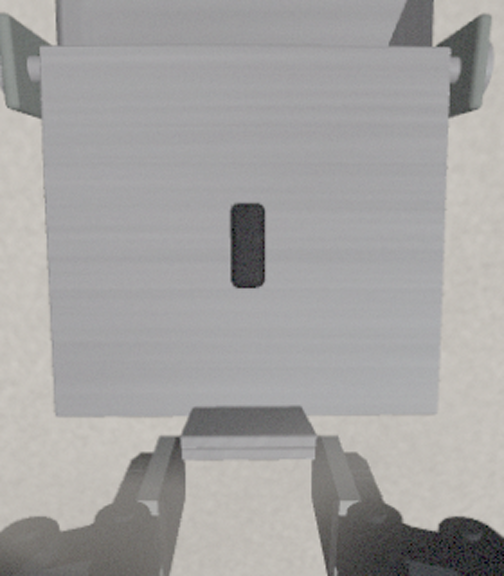

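The card now tilts with the bowl. The tab and lug are still together and no rim shows behind the card.

Emit:
{"name": "step_arm", "arguments": {
  "moves": [
    [0.35, -0.0051, -0.0009, 0.0057, 0],
    [0.35, -0.0053, -0.0009, 0.0054, 0],
    [0.35, -0.0056, -0.001, 0.0051, 0],
    [0.35, -0.0058, -0.001, 0.0048, 0],
    [0.35, 0, 0, 0, 0]
  ]
}}

```text
t: 28.8
tool_pos: [0.5574, -0.1759, 0.1444]
tool_rot: [-0.273, 3.116, 0.024]
contact_force: [1.0, -0.4, -2.7]
opening: 0.039
```

```bash
python3 tilt3.py w30
```

```text
28.8 [0.5574, -0.1759, 0.1444] [-0.2733, 3.1157, 0.0236] F [ 1.  -0.4 -2.7] open 0.039 toolx deg -169.98 z [ 0.0125  0.0162 -0.9998]
dxb -42.4 dy -0.0 dz 48.8 theta 0.424 off 0.3 0.5
```

View pics/w30c.png

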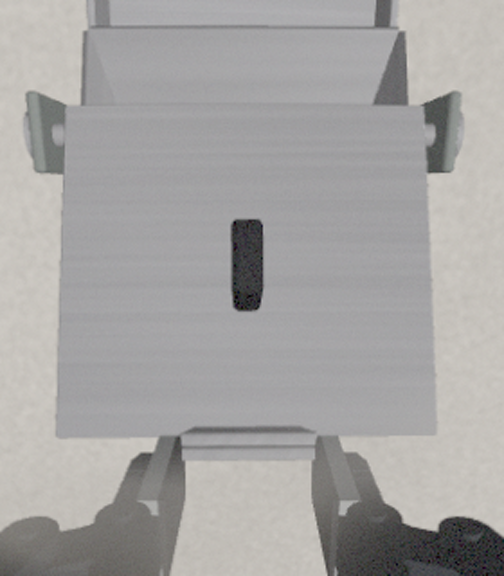

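```bash
cat > lag.py <<'E'
from pnp import *
def lag(pos,rot,th,RL,RR,FL,FR):
    cp=lambda q:(180+q[0]/1.8-.2,q[1]/1.8-.2)
    M=[(.064,-.07,.003),(.064,.07,.003),(-.064,-.07,.003),(-.064,.07,.003)]
    T,r=cardpose(M,[cp(RL),cp(RR),cp(FL),cp(FR)])
    W=tool(pos,rot)@T; cs,sn=np.cos(.1757),np.sin(.1757)
    ct=np.arcsin(W[2,0])
    # mouth frame at tilt th
    hx,hz=.5104-.055*cs,.062
    H=np.array([.5104-.055*cs,-.1857-.055*sn,.062])
    d=W[:3,3]-H; x=d[0]*cs+d[1]*sn; y=-d[0]*sn+d[1]*cs; z=d[2]
    c,s=np.cos(th),np.sin(th); xb=c*x+s*z-.055; zb=-s*x+c*z-.038
    print('card tilt',ct.round(3),'in mouth x,y,z',np.round([xb,y,zb],4),'res',np.abs(r).max().round(2))
E
python3 - <<'E'
from lag import *
lag([.5574,-.1759,.1444],[-.2733,3.1157,.0236],.424,(57,437),(437,435),(64,107),(422,104))
E
```

```text
card tilt 0.411 in mouth x,y,z [ 0.0186  0.0015 -0.0026] res 0.47
```

Emit:
{"name": "step_arm", "arguments": {
  "moves": [
    [0.35, -0.0061, -0.0011, 0.0045, 0],
    [0.35, -0.0063, -0.0011, 0.0042, 0],
    [0.35, -0.0065, -0.0012, 0.0039, 0],
    [0.35, 0, 0, 0, 0]
  ]
}}

```text
t: 29.35
tool_pos: [0.5373, -0.1795, 0.1577]
tool_rot: [-0.273, 3.116, 0.024]
contact_force: [1.2, -1.3, -2.6]
opening: 0.0389
```

```bash
python3 tilt3.py w31
```

```text
29.35 [0.5373, -0.1795, 0.1577] [-0.2734, 3.1157, 0.0236] F [ 1.2 -1.3 -2.6] open 0.0389 toolx deg -169.97 z [ 0.0125  0.0162 -0.9998]
dxb -62.7 dy -0.0 dz 62.1 theta 0.582 off 0.5 1.0
```

View pics/w31c.png

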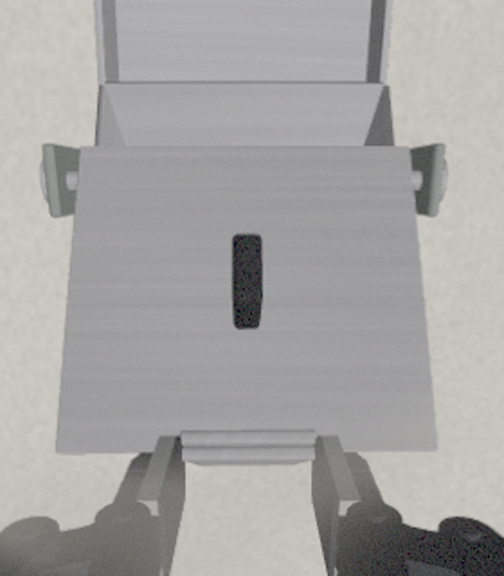

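Run:
```python
from lag import *
lag([.5373,-.1795,.1577],[-.2734,3.1157,.0236],.582,(57,453),(437,450),(79,148),(408,147))
```

```text
card tilt 0.563 in mouth x,y,z [ 0.0187  0.0018 -0.0033] res 0.45
```

Emit:
{"name": "step_arm", "arguments": {
  "moves": [
    [0.35, -0.0065, -0.0011, 0.003, 0],
    [0.35, -0.0067, -0.0012, 0.0028, 0],
    [0.35, -0.0067, -0.0012, 0.0026, 0],
    [0.35, 0, 0, 0, 0],
    [0.35, 0, 0, 0, 0]
  ]
}}

```text
t: 30.02
tool_pos: [0.5168, -0.1831, 0.1673]
tool_rot: [-0.274, 3.114, 0.023]
contact_force: [1.0, -0.3, -1.4]
opening: 0.0388
```

```bash
python3 tilt3.py w32
```

```text
30.025 [0.5168, -0.1831, 0.1673] [-0.2735, 3.114, 0.0233] F [ 1.  -0.3 -1.4] open 0.0388 toolx deg -169.97 z [ 0.0142  0.0162 -0.9998]
dxb -83.6 dy -0.0 dz 71.7 theta 0.731 off 0.6 1.7
```

View pics/w32c.png

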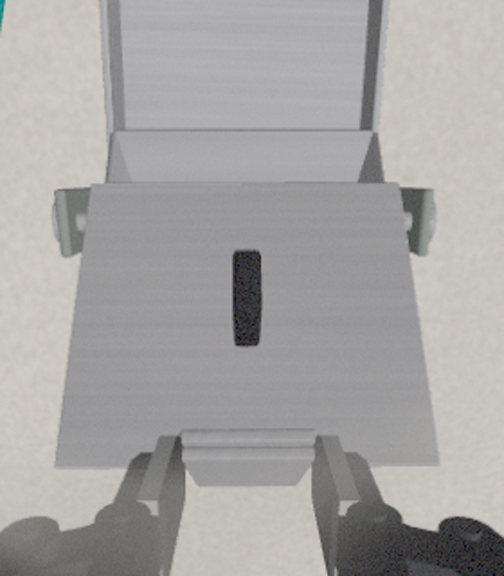

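Emit:
{"name": "step_arm", "arguments": {
  "moves": [
    [0.35, -0.0065, -0.0011, 0.0012, 0],
    [0.35, -0.0065, -0.0011, 0.001, 0],
    [0.35, 0, 0, 0, 0],
    [0.35, 0, 0, 0, 0],
    [0.35, 0, 0, 0, 0]
  ]
}}

```text
t: 30.7
tool_pos: [0.5042, -0.1855, 0.1715]
tool_rot: [-0.274, 3.111, 0.022]
contact_force: [1.6, 0.3, 1.0]
opening: 0.0388
```

```bash
python3 tilt3.py w33
```

```text
30.7 [0.5042, -0.1855, 0.1715] [-0.2737, 3.1109, 0.0223] F [1.6 0.3 1. ] open 0.0388 toolx deg -169.95 z [ 0.0172  0.0158 -0.9997]
dxb -96.4 dy -0.1 dz 75.9 theta 0.818 off 0.5 2.2
```

View pics/w33c.png

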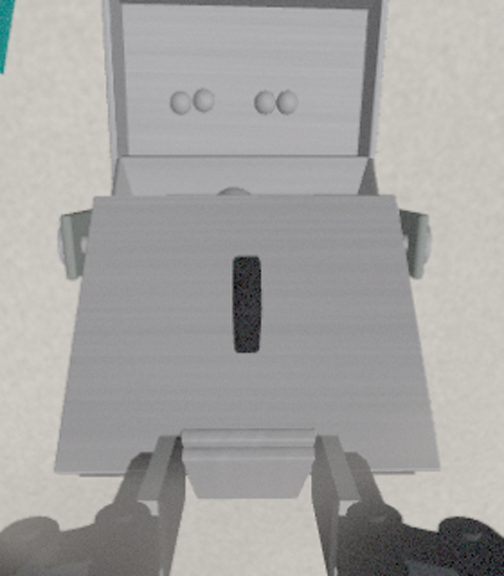

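All four small balls are in the tray at (180–288,102), and the large ball is held behind the card's edge at (233,193). I'll check the card's pose, firm the grip briefly so the hold is clear, then lower the bowl.

Run:
```python
from lag import *
for th in (.79,.818,.84): lag([.5042,-.1855,.1715],[-.2737,3.1109,.0223],th,(55,471),(440,469),(95,196),(396,195))
```

```text
card tilt 0.761 in mouth x,y,z [0.0161 0.0021 0.0014] res 0.19
card tilt 0.761 in mouth x,y,z [ 0.0172  0.0021 -0.0006] res 0.19
card tilt 0.761 in mouth x,y,z [ 0.018   0.0021 -0.0022] res 0.19
```

Emit:
{"name": "step_arm", "arguments": {
  "moves": [
    [0.3, 0, 0, 0, 0],
    [0.3, 0, 0, 0, 0],
    [0.3, 0, 0, 0, 0]
  ],
  "newtons": 40
}}

```text
t: 31.12
tool_pos: [0.5045, -0.1854, 0.1716]
tool_rot: [-0.274, 3.111, 0.022]
contact_force: [1.6, 1.1, 1.6]
opening: 0.038
```

Emit:
{"name": "step_arm", "arguments": {
  "moves": [
    [0.35, 0.0036, 0.0006, -0.0016, 0],
    [0.35, 0.0071, 0.0013, -0.003, 0],
    [0.35, 0.007, 0.0012, -0.0033, 0],
    [0.35, 0.0068, 0.0012, -0.0036, 0],
    [0.35, 0.0067, 0.0012, -0.0038, 0],
    [0.35, 0.0065, 0.0012, -0.004, 0],
    [0.35, 0.0063, 0.0011, -0.0042, 0],
    [0.35, 0, 0, 0, 0]
  ],
  "newtons": 20
}}

```text
t: 32.12
tool_pos: [0.5532, -0.1768, 0.147]
tool_rot: [-0.275, 3.108, 0.022]
contact_force: [2.7, 1.2, 2.7]
opening: 0.038
```

```bash
python3 tilt3.py w34
```

```text
32.125 [0.5532, -0.1768, 0.147] [-0.2746, 3.108, 0.0219] F [2.7 1.2 2.7] open 0.038 toolx deg -169.91 z [ 0.0201  0.0158 -0.9997]
dxb -46.7 dy -0.2 dz 51.4 theta 0.457 off 0.1 0.2
```

View pics/w34c.png

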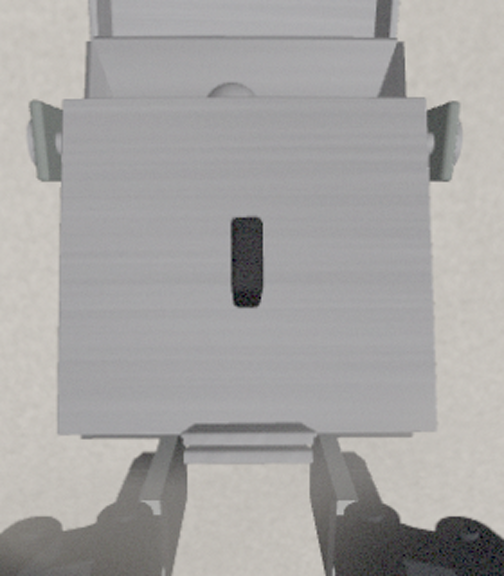

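Emit:
{"name": "step_arm", "arguments": {
  "moves": [
    [0.35, 0.0059, 0.001, -0.0046, 0],
    [0.35, 0.0057, 0.001, -0.0049, 0],
    [0.35, 0.0054, 0.001, -0.0052, 0],
    [0.35, 0.0052, 0.0009, -0.0055, 0],
    [0.35, 0.005, 0.0009, -0.0058, 0],
    [0.35, 0, 0, 0, 0]
  ]
}}

```text
t: 32.92
tool_pos: [0.5824, -0.1716, 0.1187]
tool_rot: [-0.274, 3.108, 0.022]
contact_force: [4.4, 1.2, 2.1]
opening: 0.0379
```

```bash
python3 tilt3.py w35
```

```text
32.925 [0.5824, -0.1716, 0.1187] [-0.2745, 3.1075, 0.0218] F [4.4 1.2 2.1] open 0.0379 toolx deg -169.91 z [ 0.0206  0.0158 -0.9997]
dxb -17.0 dy -0.1 dz 23.1 theta 0.188 off -0.7 -0.5
```

View pics/w35c.png

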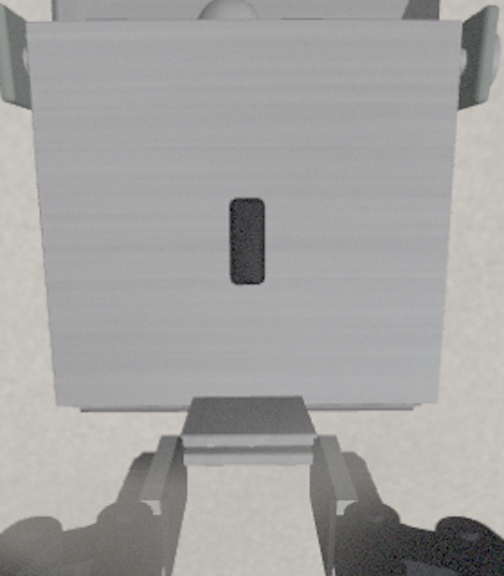

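Emit:
{"name": "step_arm", "arguments": {
  "moves": [
    [0.35, 0.0047, 0.0008, -0.006, 0],
    [0.35, 0.0044, 0.0008, -0.006, 0],
    [0.35, 0.004, 0.0007, -0.0062, 0],
    [0.35, 0.0025, 0.0004, -0.0035, 0],
    [0.35, 0, 0, 0, 0],
    [0.35, 0, 0, 0, 0]
  ]
}}

```text
t: 33.72
tool_pos: [0.5974, -0.1689, 0.0961]
tool_rot: [-0.276, 3.113, 0.022]
contact_force: [1.3, 2.1, 2.8]
opening: 0.0374
```

```bash
python3 tilt3.py w36
```

```text
33.725 [0.5974, -0.1689, 0.0961] [-0.2763, 3.1127, 0.0222] F [1.3 2.1 2.8] open 0.0374 toolx deg -169.86 z [ 0.0153  0.0156 -0.9998]
dxb -1.7 dy -0.1 dz 0.5 theta 0.009 off -1.1 -0.7
```

View pics/w36c.png

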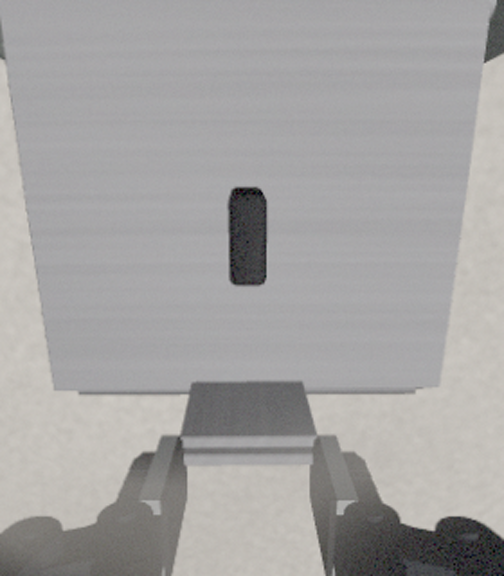

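Emit:
{"name": "step_arm", "arguments": {
  "moves": [
    [0.5, 0, 0, 0, 0],
    [0.65, 0, 0, 0, 0],
    [0.65, 0, 0, 0, 0],
    [0.65, 0, 0, 0.02, 0],
    [0.65, 0, 0, 0.03, 0],
    [0.65, 0, 0, 0.04, 0],
    [0.65, -0.01, 0, 0.04, 0],
    [0.65, -0.03, 0, 0.02, 0],
    [0.65, -0.03, 0, 0, 0],
    [0.65, -0.01, 0, 0, 0],
    [0.65, 0, 0, 0, 0]
  ]
}}

```text
t: 35.15
tool_pos: [0.5135, -0.1701, 0.2592]
tool_rot: [-0.275, 3.11, 0.012]
contact_force: [0.9, -0.2, 0.2]
opening: 0.0556
```

```bash
python3 tilt3.py w37
```

```text
35.15 [0.5135, -0.1701, 0.2592] [-0.2751, 3.1097, 0.0124] F [ 0.9 -0.2  0.2] open 0.0556 toolx deg -169.89 z [ 0.0189  0.0096 -0.9998]
dxb -84.5 dy 13.4 dz 163.6 theta 0.857 off 18.2 88.6
```

View pics/w37.png

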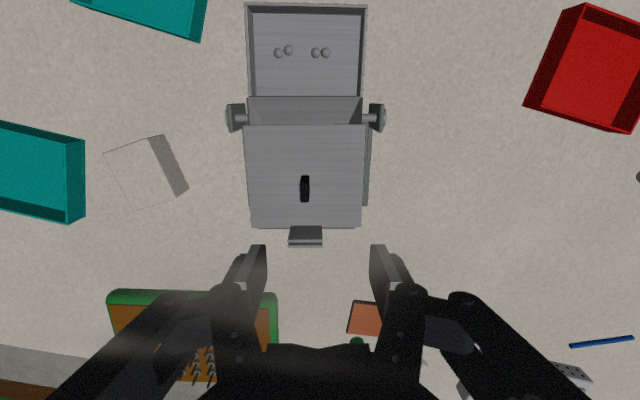

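Run:
```python
from pnp import *
pos,rot=[.5135,-.1701,.2592],[-.2751,3.1097,.0124]
c=wcam(pos,rot);B=[.5104,-.1857,.1757];cs,sn=np.cos(B[2]),np.sin(B[2])
m=lambda x,y,z:[B[0]+cs*x-sn*y,B[1]+sn*x+cs*y,.1+z]
L=[m(.086,y,.042) for y in(-.02,.02)]; CC=[m(.017+a,b,.003) for a,b in((.064,-.07),(.064,.07),(-.064,-.07),(-.064,.07))]; lip=[m(-.08,y,0) for y in (-.065,.065)]
a=cv2.imread('pics/w37.png')[85:255,220:395];a=(255*(a/255.)**.6).astype('uint8')
b=cv2.resize(a,None,fx=4,fy=4,interpolation=cv2.INTER_CUBIC)
for u in proj(c,L+CC+lip): cv2.circle(b,(int((u[0]-220+.5)*4),int((u[1]-85+.5)*4)),2,(0,0,255),-1)
cv2.imwrite('pics/w37d.png',b)
```

```text
(no output)
```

View pics/w37d.png

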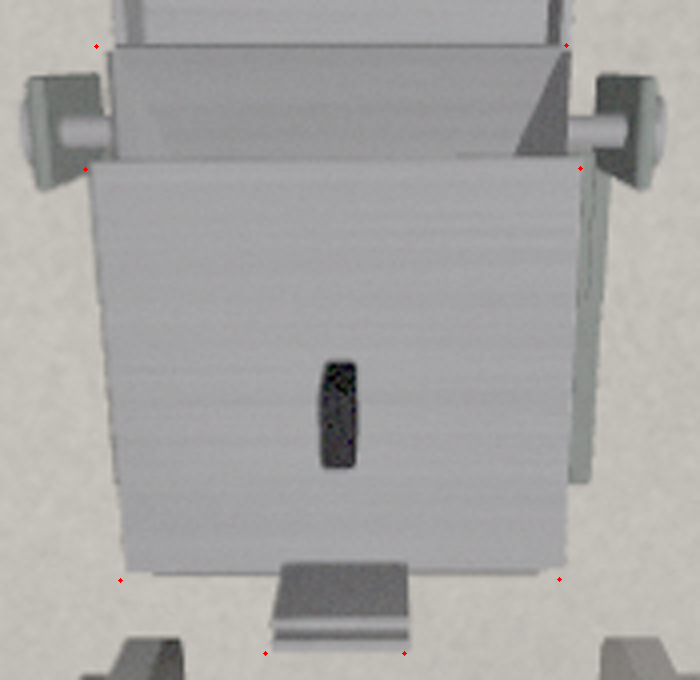

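Emit:
{"name": "step_arm", "arguments": {
  "moves": [
    [0.65, 0, 0.03, 0.02, 0],
    [0.65, 0, 0.05, 0, 0],
    [0.65, 0, 0.05, 0, 0],
    [0.65, 0, 0.05, 0, 0],
    [0.65, 0, 0.05, 0, 0],
    [0.65, 0, 0.03, 0, 0],
    [0.65, 0, 0, 0, 0]
  ]
}}

```text
t: 36.08
tool_pos: [0.5163, 0.099, 0.2761]
tool_rot: [-0.276, 3.115, 0.017]
contact_force: [0.2, -0.6, -0.3]
opening: 0.0553
```

```bash
python3 look.py t40 top; python3 look.py s40 scene
python3 - <<'E'
import cv2
a=cv2.imread('pics/t40.png')[175:300,300:400]
b=cv2.imread('pics/s40.png')[160:250,230:320]
a=cv2.resize(a,(400,500),interpolation=cv2.INTER_CUBIC);b=cv2.resize(b,(400,400),interpolation=cv2.INTER_CUBIC)
b=cv2.copyMakeBorder(b,0,100,0,0,cv2.BORDER_CONSTANT)
cv2.imwrite('pics/ts40.png',cv2.hconcat([a,b]))
E
```

```text
36.075 [0.5163, 0.099, 0.2761] [-0.2759, 3.1152, 0.0172] F [ 0.2 -0.6 -0.3] open 0.0553 toolx deg -169.88 z [ 0.0132  0.0122 -0.9998]
36.125 [0.5164, 0.098, 0.2761] [-0.274, 3.1154, 0.0167] F [-0.2 -0.8 -0.5] open 0.0553 toolx deg -169.95 z [ 0.0132  0.0119 -0.9998]
```

View pics/ts40.png

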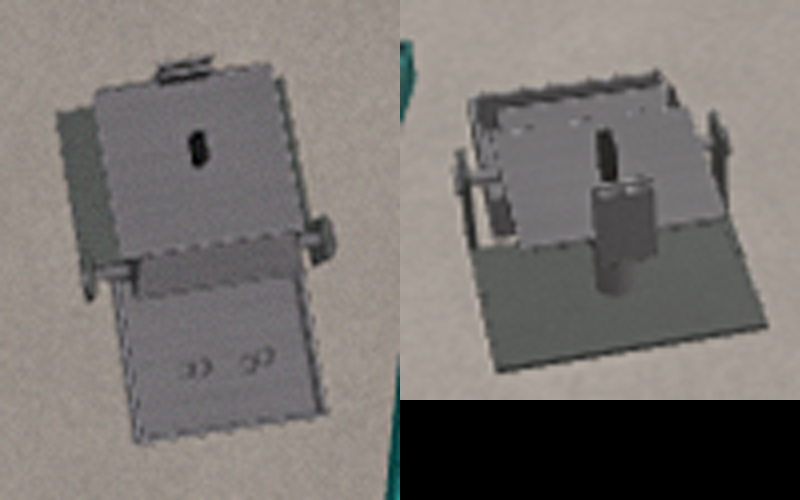

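View pics/s40.png

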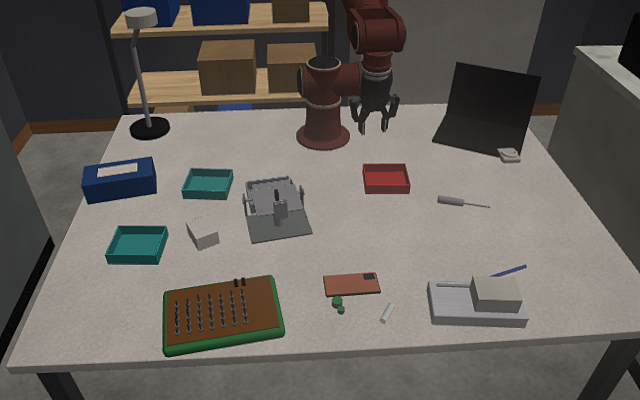

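```bash
python3 -c "
from station import ctrl
print(ctrl.finish_job())"
```

```text
the job is handed in; nothing more can be done
None
```

The four small balls are in the tray, the large ball stayed behind, and the bowl is back down with the card lying on it. I handed the job in at about 36 s of the 58 s allowed; no verdict was reported.

**How it went:**
- I laid the card on the rim with its tab at the lug and let go.
- Two pinches failed: a deep one across the lug, and one along the pouring direction. Both times the card stayed level while the bowl tipped to about 0.2 and 0.35 rad, so I lowered it back each time.
- A light, shallow pinch across lug and tab worked. The card turned with the bowl up to about 0.8 rad, and the small balls ran out.
- I then lowered the bowl and released it.

**Last checks:**
- **Balls:** the wrist and top views show four small balls in the grey tray. The large ball was last seen held back at the slot. It is now hidden under the card and is neither in the tray nor visible anywhere else, so its place in the bowl is inferred.
- **Card:** it lies flat at about x = 15 mm from the mouth's centre, against 17 mm ideal and 6–28 mm allowed. There is a gap of about 2 mm between tab and lug.
- **Bystanders:** the phone, instrument and carton look unmoved in the scene view.

**Disagreements and gaps:**
- **Fingertip position:** the fingertips showed about 38 mm behind the stated TCP in both the wrist and scene pictures. I corrected for this in every grasp.
- **Finger force on the card:** I could not measure whether it was above 1 N while tipped. The card stayed within its limits at 0.8 rad, and I raised the grip to 40 N there for about 0.4 s.

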